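# Back off the knurled clamp nut and slide the test block out

### The job

Loosen the clamp: with a fingertip against the knurled rim of the big round nut, roll the nut two full turns anticlockwise (seen from above), which lifts the clamp strap off the steel test block. Then push the block gently with a fingertip along its channel, out from under the strap, until it rests against the end stop. Do not squeeze the nut or lean hard on it, do not lift the block, and leave the other things on the bench where they are.

Things in the scene. Friction and masses are not known exactly. Their poses are not given: they have to be found in the camera images.
- fixture: Grey and dark steel clamping fixture fixed on the bench, turned up to 0.4 rad. Origin on the bench top under the nut's axis, z up; offsets below are in its frame. Base round the nut: x -60 to 46, y -45 to 45 mm, 10 mm high; stud in the nut's axis up to 68 mm. A loose resin mount and a loose indenter stand on the bench about 85 mm to the nut's +y and -y sides.
- channel (a point): Centre of the channel floor under the block as it starts: fixture x = 84, y = 0, 10 mm above the bench; axes of the fixture. The channel runs along y, 66 mm wide between slippery white plastic rails 16.5 mm high (above the bench), from its open end at y = -48 mm to the end stop at y = 122 mm. Behind the open end there is only bare bench.
- strap_end (a point): Middle of the strap's front edge, on its upper side: fixture x = 64, y = 0; 33.5 mm above the bench when tight, rising with the nut. The flat strap, 30 mm wide, 10 mm thick, runs along x under the nut from x = -51 mm; its front is a fork head 72 mm wide (x 50 to 64) over the block's near edge. A fingertip pushing the block must pass it at x greater than 64 mm.
- strap (a joint): Height of the strap above its tight place, m: 3 mm a turn of the nut, driven by the nut alone. Two claws under the fork head hang 3.5 mm below the block's top, 2 mm clear of it on its -y and +y sides, so the block cannot leave until the strap is 3.5 mm up (1.2 turns).
- nut_top (a point): Centre of the flat top of the knurled clamp nut, on its vertical axis: an aluminium disc 90 mm in diameter, 18 mm thick, straight-knurled rim (evenly round to the touch), one small dark dot near the edge of its top. 56 mm above the bench when tight (nut from 38 to 56 mm), rising 3 mm a turn. The point turns with the nut; its x axis points at the dot.
- nut (a joint): Turn of the nut in rad, growing anticlockwise seen from above (loosening). It starts tight, between 0 and 0.6; hard ends at -0.1 and 19. Light friction (0.04 N m, about 1 N along the rim); it stays where it is left. A fingertip pressed against the rim with 4 to 10 N and led round the nut takes it along.
- block: Loose round hardened steel test block, 64 mm in diameter, 13 mm thick, 0.2 to 0.42 kg, lying flat on the channel floor, its centre at point channel. Origin at the centre of its underside. It has 1 mm of play to each rail.
- stop (a point): Foot of the end stop's inner face, mid-channel, on the channel floor (fixture x = 84, y = 122, 10 mm above the bench); axes of the fixture. The stop is a bar 22.5 mm high above the bench. The block touches it when its centre is 32 mm from this point.
- mount: Loose bystander: black resin specimen mount, 31 mm across, 21 mm high; origin under its centre.
- indenter: Loose bystander: pointed steel indenter, 16 mm across, 31 mm high, standing; origin under its centre.
- oil_bottle: Loose bystander: small oil bottle, 34 mm across, 83 mm high, behind the fixture; origin under its centre.
- swabs: Loose bystander: jar of cotton swabs, 68 mm across, 82 mm high, behind the fixture; origin under its centre.
- caliper: Loose bystander: digital caliper, 71 x 230 x 16 mm, lying on the left; origin under its centre.
- tray: Loose bystander: parts tray, 100 x 150 x 18 mm, on the right; origin under its centre.
- mug: Loose bystander: mug, 78 mm across with its handle 114 mm, 93 mm high, behind on the right; origin under its centre.
Not all that is in view belongs to the job. What is shaped like the block but black is not meant.

How it is judged:
On the way, in this order (a step that is already met when the one before it is completed fails the run):
1. the nut is two turns loose (1.85 to 2.26 turns on its scale) with the block still in place (value of joint nut between 11.6 and 14.2 rad and horizontal distance between block and stop above 0.112 m), for 0.2 s.
2. the block is against the end stop (horizontal distance between block and stop below 0.037 m), for 0.1 s.
At the end, for the whole second after the job is handed in: The nut stands at 11.6 to 14.2 rad (two turns from tight, within about a sixth of a turn), and the block lies flat and still in the channel within 5 mm of the end stop (value of joint nut between 11.6 and 14.2 rad and horizontal distance between block and stop below 0.037 m and z of block in the frame of fixture below 0.013 m and angle between block's own z axis and vertical below 0.08 rad and linear speed of block below 0.01 m/s and velocity of joint nut between -0.1 and 0.1 rad/s); the robot touches nothing.
It fails at once if the block is lifted or tipped (z of block in the frame of fixture above 0.017 m or angle between block's own z axis and vertical above 0.25 rad).
It fails at once if the nut is squeezed or leaned on with more than 35 N (contact force between the fingers and nut above 35 N).
It fails at once if the block is pushed with more than 30 N (contact force between the fingers and block above 30 N).
It fails at once if another thing on the bench is moved more than 20 mm (distance of any of mount, indenter, oil_bottle, swabs, caliper, tray, mug from where it was at the start of the episode above 0.02 m).
It also fails if it takes over 72 s, if anything falls off the work surface, if the arm or the gripper's body presses on something with over 40 N, if the wrist force passes 120 N, or if a joint passes its speed limit or range.

### The arm

A 6-joint arm with a two-finger parallel gripper is mounted at the origin on a cart in front of the work surface, level with it; the furniture and walls round the work are solid. World frame = base frame: x ahead of the robot, y to its left, z up, the work surface at z = 0. Lengths are in m, angles in rad, forces in N, time in s.
With the tool pointing down it reaches from about 0.4 to 0.825 m from the base axis. Payload 7 kg.
Tool frame: the origin (TCP) lies midway between the tips of the shut fingers; the grasp point (between the pads) lies behind it (bot.hold_point_z is the z of the grasp point in the tool frame, in m); z points along the fingers, y is the direction in which the jaws open and shut (so a half turn about z gives the same grasp; the last joint's range is limited). The gripper opens to 85 mm and grips with 20 to 120 N. Pads are 22 mm wide; open, the fingers measure 114 mm over their backs; the gripper's body (76 mm by 85 mm) begins 54 mm behind the grasp point. The pads swing forward as they close: fully open they stand 13 mm farther back than shut.
Start: joints at [1.505, 0.359, 0.012, 0, -1.224, -0.288], TCP at [0.234, 0.633, 0.203] pointing down, gripper open.
Joint ranges: [-3.07, 3.07], [-1.43, 2.12], [-1.02, 1.25], [-3.03, 1.67], [-3.05, -0], [-3.03, 3.03]. Speed limits (rad/s): [2.39, 2.39, 3.01, 3.14, 3.14, 3.14].

### API

Orientations are given as a unit quaternion [x, y, z, w].
In Python, from workcell import bot gives the robot as it stands.
- The arm moves only by the tool jog_arm, never from a script. Its argument "increments" is a list of rows, each a list of 3 entries, a list of its own where there are three numbers: the shift along the world's x, y, z in units of 40 mm (1.0 is 40 mm), then the turn, a rotation vector about the world's x, y, z in units of 6 degrees (1.0 is 6 degrees), then the finger opening in mm, from 0 to 85.4. A call has 1 to 20 rows; each row shifts and turns the commanded pose from where the row before left it; what a row does not reach is not made up. A row lasts 1/12 s, in which the tool goes at most 41.7 mm and 7.16 degrees, less where a joint would pass 70% of its speed; a pose out of reach is approached as far as the arm can. A call is refused whole if a number of a shift passes 1 or a number of a turn 1, either way. A call with a gripper value outside its range is refused whole. The fingers move at their own pace and stop on an object; "grip_force" is the grip in N (left out, the last holds). Time passes only in rows, so rows that do not move let the fingers close. It gives the time, the measured TCP pose, the force and the opening at its end, in the units of the state.
- bot.observe(): the state, without advancing time (a new reading comes with each control period).
- bot.grab_frame(name): name is "scene" or "side" or "wrist"; returns the picture (420x560x3 uint8, red, green, blue); there is no depth.
- bot.camera_model(name): a dict with "camera_matrix" (3x3 intrinsics, pixels), "k1" (the pictures are not rectified: a ray, as slopes to the right and down, at radius r is drawn at 1 + k1 r^2 times it, then the intrinsics apply), "T" (4x4, takes a point from camera to world coordinates); the wrist camera has in their place "T_tool_cam" (4x4, takes a point from camera to tool coordinates, whose origin is the TCP and whose axes are the flange's). Camera axes: x right, y up, looking along -z (the intrinsics and any distortion apply to the point x, -y, -z); pixel columns grow to the right and rows downward; lengths in m; the calibration is good to about 2 mm. A picture is of the moment at which its call begins: read the wrist's pose just before it. camera_model takes no time and is no camera call.
- bot.job_done(): hands the job in, once; it reports no verdict.
The state is a dict: "time": time; "joints": joint angles; "qvel": joint speeds; "effort": joint torques, N m; "position": TCP position; "ee_rot": TCP orientation; "force": force on the tool from outside, world axes, zero at the start; "ft_torque": the same for the moment, N m; "gripper_width": opening from 0.0 (shut) to 1.0 (fully open).
Only numpy, scipy, OpenCV 4.12 (cv2) and the standard library are available. Lean on these libraries where they do the work, as an engineer would, in place of code of your own. Each camera call takes 0.05 s, during which the arm holds its last target.

## Working session

There is one attempt and no reset: what is moved stays moved. The work goes in short steps, Python scripts to look and compute and a tool call to move; the robot and the scene stay as the last step left them, time stands still between calls to the robot, and variables do not carry over. Pictures are saved under pics/ and viewed, and the job is handed in when it is done.

Besides the shell and the picture viewer there is one more tool, called after "Emit:" as name(argument=value, ...) on one line, values as JSON. jog_arm: Moves the arm, as the interface text tells. Its arguments: {"type":"object","properties":{"increments":{"type":"array","items":{"type":"array"}},"grip_force":{"type":"number"}},"required":["increments"]}

```bash
ls; mkdir -p pics
python3 - <<'E'
from workcell import bot
import cv2
print(bot.observe())
for n in ("scene","side","wrist"):
    f=bot.grab_frame(n); cv2.imwrite(f"pics/{n}0.png",f[:,:,::-1]); print(n,bot.camera_model(n))
print(bot.hold_point_z)
E
```

```text
pics
{'time': 0.0, 'joints': array([ 1.50510028e+00,  3.59388868e-01,  1.10767790e-02, -3.28752847e-04,
       -1.22411738e+00, -2.88091617e-01]), 'qvel': array([-5.54504489e-04, -9.09020278e-04, -2.24369440e-05, -3.97196424e-04,
       -2.93342360e-04, -6.40567423e-04]), 'effort': array([ 3.50325436e-04, -5.83312547e+01,  2.93412566e+01,  6.93645939e+00,
       -6.02015090e-03, -9.29378729e-06]), 'position': array([0.23371524, 0.63268911, 0.2019741 ]), 'ee_rot': array([ 9.84384849e-01, -1.76027776e-01, -6.29830761e-05,  8.28677502e-04]), 'force': array([ 0.40585839,  0.26841504, -0.30250438]), 'ft_torque': array([-0.01575282,  0.01327029,  0.02975376]), 'gripper_width': 0.9989965399595103}
scene {'camera_matrix': array([[449.38428378,   0.        , 283.80832974],
       [  0.        , 449.38428378, 207.10927955],
       [  0.        ,   0.        ,   1.        ]]), 'k1': -0.11238579468120588, 'T': array([[-0.88193538,  0.35068382, -0.31497754,  0.20605182],
       [-0.47126072, -0.67038792,  0.57314342,  0.72677554],
       [-0.01016501,  0.653912  ,  0.75650233,  1.09116142],
     
[... 387 characters left out ...]
94],
       [-0.01961965,  0.85083571,  0.52506539,  0.65700897],
       [ 0.        ,  0.        ,  0.        ,  1.        ]])}
wrist {'camera_matrix': array([[351.74820926,   0.        , 281.17302504],
       [  0.        , 351.74820926, 212.23007846],
       [  0.        ,   0.        ,   1.        ]]), 'k1': -0.040935465447510005, 'T_tool_cam': array([[-4.02029809e-04,  9.48422283e-01,  3.17009483e-01,
         8.08071824e-02],
       [ 9.99999881e-01,  2.93354192e-04,  3.90543863e-04,
         2.85581899e-04],
       [ 2.77404441e-04,  3.17009602e-01, -9.48422287e-01,
        -1.71383240e-01],
       [ 0.00000000e+00,  0.00000000e+00,  0.00000000e+00,
         1.00000000e+00]])}
-0.0187
```

View pics/scene0.png

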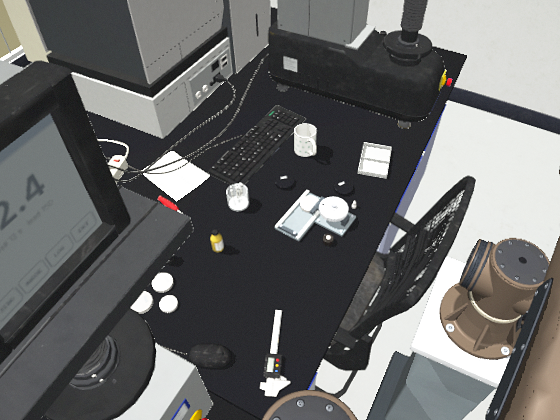

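View pics/side0.png

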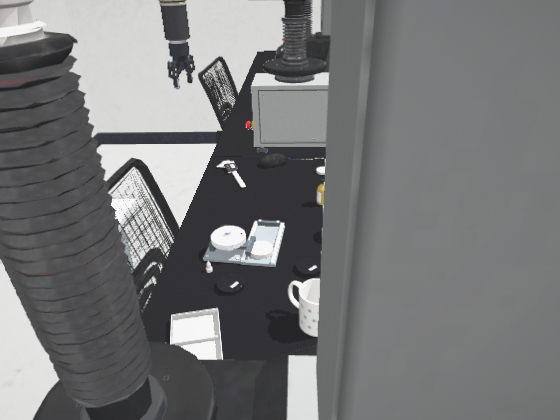

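View pics/wrist0.png

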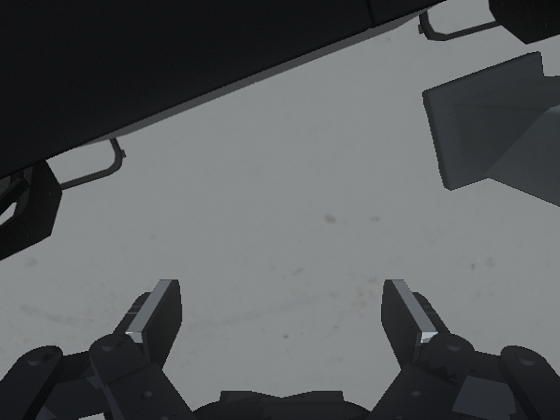

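```bash
cat > h.py <<'E'
import numpy as np, cv2
from workcell import bot
from scipy.spatial.transform import Rotation as R
def cam(n):
    m=bot.camera_model(n)
    if 'T' in m: T=m['T']
    else:
        o=bot.observe(); A=np.eye(4);A[:3,:3]=R.from_quat(o['ee_rot']).as_matrix();A[:3,3]=o['position'];T=A@m['T_tool_cam']
    return m['camera_matrix'],m['k1'],np.array(T)
def ray(c,u,v):
    K,k,T=c
    p=cv2.undistortPoints(np.array([[[u,v]]],float),K,np.array([k,0,0,0.]))[0,0]
    return T[:3,3],T[:3,:3]@np.array([p[0],-p[1],-1])
def plane(c,u,v,z):
    o,d=ray(c,u,v); return o+d*(z-o[2])/d[2]
def proj(c,P):
    K,k,T=c; P=np.atleast_2d(P)
    q=(P-T[:3,3])@T[:3,:3]; x=np.stack([q[:,0],-q[:,1],-q[:,2]],1)
    return cv2.projectPoints(x,np.zeros(3),np.zeros(3),K,np.array([k,0,0,0.]))[0][:,0]
E
python3 - <<'E'
from h import *
s=cv2.imread('pics/scene0.png');cv2.imwrite('pics/sc1.png',cv2.resize(s[160:260,260:390],None,fx=6,fy=6,interpolation=2))
s=cv2.imread('pics/side0.png');cv2.imwrite('pics/si1.png',cv2.resize(s[200:300,180:310],None,fx=6,fy=6,interpolation=2))
print(plane(cam('scene'),333,205,.056),plane(cam('side'),228,233,.056))
E
```

```text
[ 0.50780821 -0.13471289  0.056     ] [ 0.50384914 -0.12254823  0.056     ]
```

View pics/sc1.png

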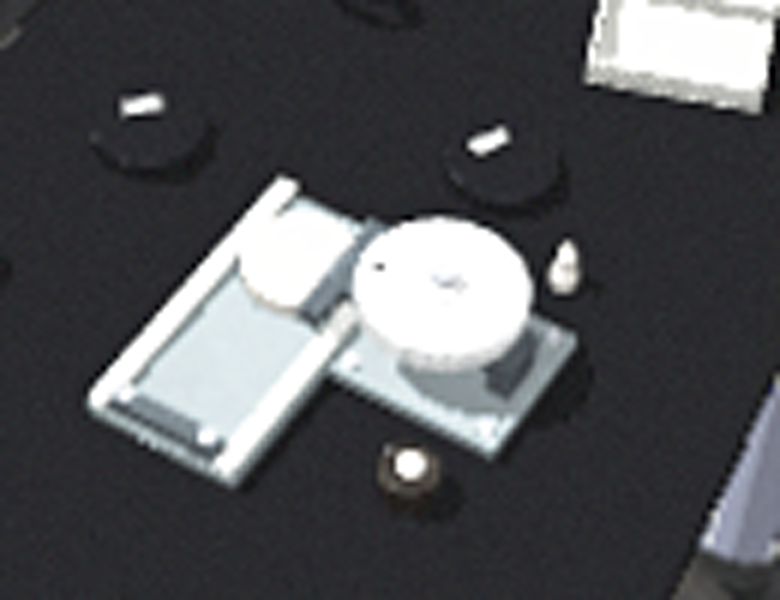

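View pics/si1.png

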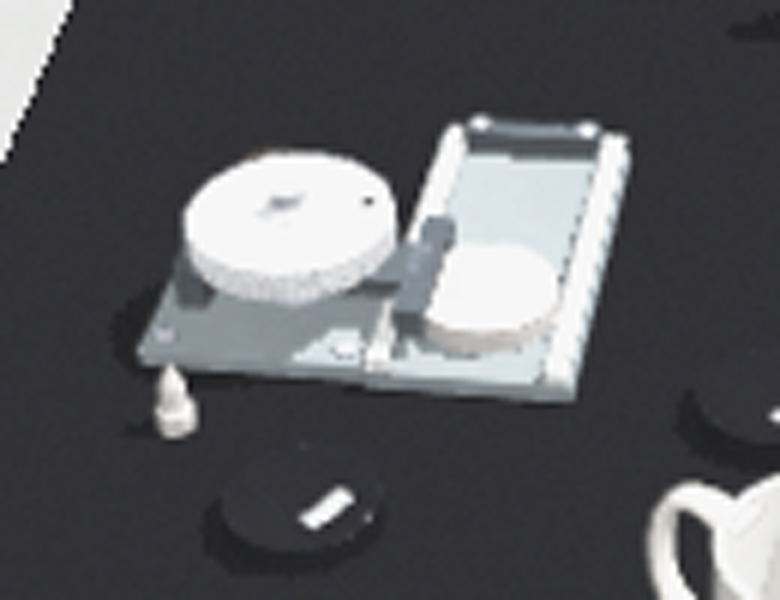

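Run:
```python
from h import *
c=cam('scene')
for n,u,v in [('disp base edge',215,370),('mouse',210,357),('white lids',160,300),('oil',217,250),('swab',237,208),('caliper',275,350),('mug',305,155),('tray',375,160),('black tester near corner',310,90),('white inst corner',165,125)]:
    print(n,plane(c,u,v,0.0).round(3))
print(proj(c,[[.35,.55,.3],[.45,.4,.3],[.5,.15,.3],[.45,-.1,.3]]).round())
# fixture
C=lambda x,y:(260+x/6,160+y/6)
S=lambda x,y:(180+x/6,200+y/6)
s=cam('side')
for n,a,z in [('nut',(443,282),.056),('dot',(379,266),.056),('cornerA',(95,403),.01),('cornerB',(237,487),.0),('basecorner',(578,335),.01),('base2',(492,455),.01)]:
    print(n,plane(c,*C(*a),z).round(4))
for n,a,z in [('nut',(290,212),.056),('dot',(369,202),.056),('c1',(578,385),.01),('base',(140,352),.01)]:
    print('side',n,plane(s,*S(*a),z).round(4))
```

```text
disp base edge [0.56  0.451 0.   ]
mouse [0.59  0.428 0.   ]
white lids [0.804 0.358 0.   ]
oil [0.757 0.141 0.   ]
swab [ 0.792 -0.027  0.   ]
caliper [0.454 0.334 0.   ]
mug [ 0.709 -0.352  0.   ]
tray [ 0.478 -0.444  0.   ]
black tester near corner [ 0.868 -0.722  0.   ]
white inst corner [ 1.268 -0.258  0.   ]
[[263. 412.]
 [256. 317.]
 [293. 219.]
 [355. 159.]]
nut [ 0.5023 -0.1285  0.056 ]
dot [ 0.5356 -0.1232  0.056 ]
cornerA [ 0.6396 -0.0094  0.01  ]
cornerB [ 0.5545 -0.0022  0.    ]
basecorner [ 0.438  -0.1657  0.01  ]
base2 [ 0.4467 -0.0727  0.01  ]
side nut [ 0.5062 -0.1332  0.056 ]
side dot [ 0.5394 -0.1252  0.056 ]
side c1 [ 0.6316 -0.1919  0.01  ]
side base [ 0.4435 -0.1726  0.01  ]
```

Emit:
jog_arm(increments=[[[0,0,1],[0,0,0],85],[[0,0,1],[0,0,0],85],[[0,0,1],[0,0,0.2],0],[[0.27,-0.89,0],[0,0,0.2],0],[[0.27,-0.89,0],[0,0,0.2],0],[[0.27,-0.89,0],[0,0,0.2],0],[[0.27,-0.89,0],[0,0,0.2],0],[[0.27,-0.89,0],[0,0,0.2],0],[[0.27,-0.89,0],[0,0,0.2],0],[[0.42,-0.92,0],[0,0,0.2],0],[[0.42,-0.92,0],[0,0,0.2],0],[[0.42,-0.92,0],[0,0,0.2],0],[[0.42,-0.92,0],[0,0,0.2],0],[[0.42,-0.92,0],[0,0,0.2],0],[[0.42,-0.92,0],[0,0,0.2],0]], grip_force=20)

```text
time: 1.4
position: [0.3995, 0.1968, 0.3231]
ee_rot: [0.999, -0.04, 0.0, -0.0]
force: [1.6, 0.1, -0.3]
gripper_width: 0.001
```

Emit:
jog_arm(increments=[[[0.31,-0.94,0],[0,0,0.2],0],[[0.31,-0.94,0],[0,0,0.2],0],[[0.31,-0.94,0],[0,0,0.2],0],[[0.31,-0.94,0],[0,0,0.2],0],[[0.31,-0.94,0],[0,0,0],0],[[0.31,-0.94,0],[0,0,0],0],[[0.31,-0.94,0],[0,0,0],0],[[0.31,-0.94,0],[0,0,0],0],[[0,0,0],[0,0,0],0],[[0,0,0],[0,0,0],0]])

```text
time: 2.23
position: [0.4985, -0.1041, 0.322]
ee_rot: [1.0, -0.001, -0.001, 0.0]
force: [-0.2, -0.1, -0.6]
gripper_width: 0.003
```

Run:
```python
from h import *
o=bot.observe();print(o['time'],o['position'],o['ee_rot'],o['joints'],o['force'],o['qvel'].max(),o['gripper_width'])
f=bot.grab_frame('wrist'); cv2.imwrite("pics/w1.png",f[:,:,::-1])
```

```text
2.2333 [ 0.4985439  -0.10413052  0.32198878] [ 9.99998941e-01 -1.12150166e-03 -9.22446909e-04  9.17727589e-05] [ 1.80077811e-01  2.54885042e-02 -1.40255010e-01 -1.53990149e-04
 -1.40690058e+00  1.38850078e+00] [-0.19785878 -0.09559966 -0.55494995] 0.057880335835396424 0.002525837933972672
```

View pics/w1.png

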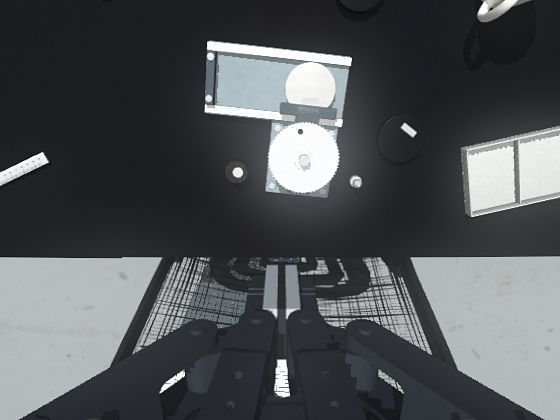

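Run:
```python
from h import *
f=cv2.imread('pics/w1.png');g=cv2.cvtColor(f,cv2.COLOR_BGR2GRAY)
cv2.imwrite('pics/w1z.png',cv2.resize(f[30:210,195:375],None,fx=3.3,fy=3.3,interpolation=2))
c=cam('wrist')
m=(g>215).astype(np.uint8); m=cv2.morphologyEx(m,cv2.MORPH_OPEN,np.ones((3,3)))
n,l,st,ce=cv2.connectedComponentsWithStats(m)
for i in range(1,n):
    if st[i,4]>60:print(st[i],ce[i].round(1))
```

```text
[502   0  14   8  82] [507.7   3.1]
[479   3   9  11  71] [483.2   8.5]
[ 207   42  145   24 1199] [278.7  52.9]
[ 286   62   49   45 1793] [310.2  85. ]
[205 106  77  14 540] [244.8 112.1]
[ 269  123   69   70 3810] [303.  156.9]
[403 125  12  10  65] [408.4 129.6]
[ 519  136   41   64 2273] [539.3 167.3]
[ 467  146   48   65 2503] [491. 178.]
[  0 153  47  28 428] [ 22.7 166.2]
[234 168   9   9  68] [237.7 172.1]
[276 360  12  27 259] [281.2 373.8]
[277 388  12   9  83] [282.9 391.6]
```

View pics/w1z.png

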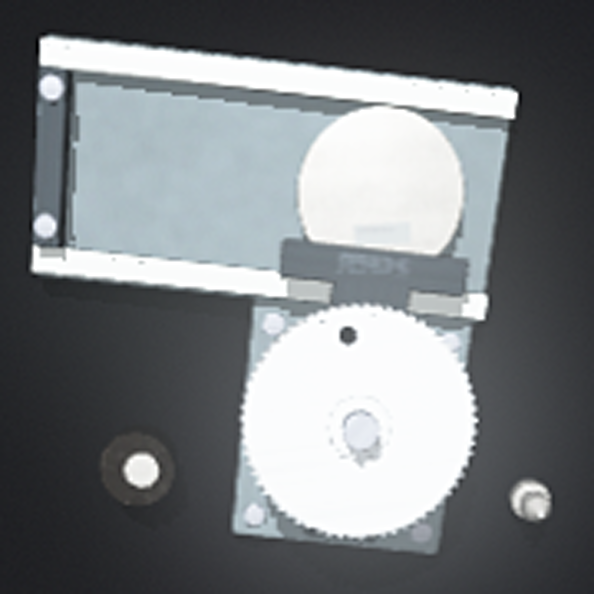

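Run:
```python
from h import *
c=cam('wrist')
Z=lambda x,y:(195+x/3.3,30+y/3.3)
f=cv2.imread('pics/w1.png');g=cv2.cvtColor(f,cv2.COLOR_BGR2GRAY)
m=(g>190).astype(np.uint8); m=cv2.morphologyEx(m,cv2.MORPH_OPEN,cv2.getStructuringElement(2,(15,15)))
n,l,st,ce=cv2.connectedComponentsWithStats(m)
for i in range(1,n):
    if st[i,4]>900:
        cs=cv2.findContours((l==i).astype(np.uint8),0,1)[0][0]; print(st[i],ce[i],cv2.minEnclosingCircle(cs),cv2.fitEllipse(cs))
P=lambda p,z:plane(c,*Z(*p),z)
nut=P((359.5,421.5),.056); blk=P((380.5,189),.023);dot=P((348,335),.056)
a=P((40,36),.0165);b=P((518,90),.0165);a2=P((33,272),.0165);b2=P((486,320),.0165)
print(nut,blk,dot)
for u,v in((b,a),(b2,a2)):
    d=u-v;print('yaw',np.degrees(np.arctan2(d[1],d[0]))+90, np.linalg.norm(d))
print('rails',a,b,a2,b2)
d=blk-nut;print('nut->blk',np.linalg.norm(d[:2]),np.degrees(np.arctan2(d[1],d[0])))
d=dot-nut;print('dot',np.linalg.norm(d[:2]),np.degrees(np.arctan2(d[1],d[0])))
print('mount',P((138,468),.021),'ind',P((531,500),.02))
```

```text
[ 285   62   51   45 1866] [310.03965702  84.78778135] ((309.8846130371094, 86.11538696289062), 26.26259994506836) ((310.0243225097656, 84.80048370361328), (44.485107421875, 52.1368522644043), 96.62124633789062)
[ 269  123   70   70 3743] [303.0625167  157.65134919] ((303.0024108886719, 155.9669189453125), 36.37874221801758) ((303.1365661621094, 158.0080108642578), (66.60640716552734, 70.96688079833984), 73.24117279052734)
[ 519  135   41   64 2264] [539.4659894  167.14178445] ((541.0, 166.0), 35.84699630737305) ((539.7149047851562, 166.83900451660156), (44.77165603637695, 66.71417999267578), 8.387222290039062)
[ 468  148   46   62 2473] [490.84997978 178.19247877] ((491.0, 178.5), 34.558021545410156) ((490.8202819824219, 178.17271423339844), (49.36043930053711, 64.35660552978516), 9.203985214233398)
[ 0.50430466 -0.13115595  0.056     ] [ 0.58844339 -0.13968933  0.023     ] [ 0.53647044 -0.12629537  0.056     ]
yaw -6.0458411855763785 0.18199165339286974
yaw -5.968624421323085 0.18207092683444503
rails [ 0.64385313 -0.01081995  0.0165    ] [ 0.62468502 -0.19179936  0.0165    ] [ 0.557544   -0.00275974  0.0165    ] [ 0.53861157 -0.18384366  0.0165    ]
nut->blk 0.08457034702133066 -5.791160231563829
dot 0.03253094391640836 8.5929595779414
mount [ 0.47906955 -0.04209594  0.021     ] ind [ 0.46518336 -0.20600303  0.02      ]
```

Emit:
jog_arm(increments=[[[-0.8,-0.34,0],[0,0,0],0],[[-0.8,-0.34,0],[0,0,0],0],[[0,0,-0.9],[0,0,0],0],[[0,0,-0.9],[0,0,0],0],[[0,0,-0.9],[0,0,0],0],[[0,0,-0.9],[0,0,0],0],[[0,0,-0.9],[0,0,0],0],[[0,0,-0.9],[0,0,0],0],[[0,0,-0.9],[0,0,0],0],[[0,0,-0.6],[0,0,0],0],[[0,0,0],[0,0,0],0],[[0,0,0],[0,0,0],0]])

```text
time: 3.28
position: [0.4342, -0.1284, 0.0468]
ee_rot: [1.0, 0.002, -0.001, 0.0]
force: [0.5, 0.1, 1.0]
gripper_width: 0.0
```

Run:
```python
from h import *
o=bot.observe();print(o['time'],o['position'],o['ee_rot'],o['joints'],o['force'],o['qvel'].max(),o['gripper_width'])
f=bot.grab_frame('wrist'); cv2.imwrite("pics/w2.png",f[:,:,::-1])
f=bot.grab_frame('side'); cv2.imwrite("pics/s2.png",cv2.resize(f[180:300,140:310,::-1],None,fx=4,fy=4))
```

```text
3.2833 [ 0.43417957 -0.12837367  0.04679963] [ 9.99996803e-01  2.23812200e-03 -1.14386963e-03  2.76061300e-04] [ 1.50167637e-01  1.66607605e-01 -6.68218995e-01  3.10383655e-04
 -7.38313882e-01  1.42487513e+00] [0.48957732 0.11964539 1.04762523] 0.04517754485271959 0.00042483850716859507
```

View pics/w2.png

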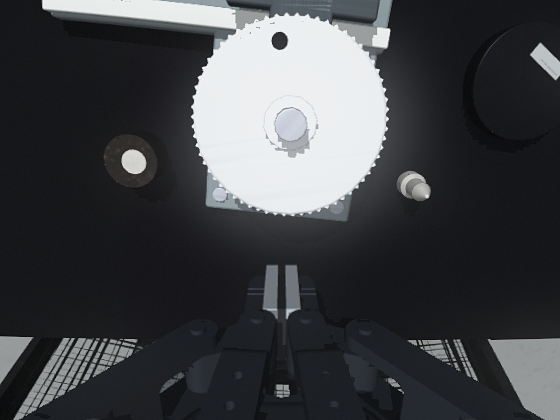

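View pics/s2.png

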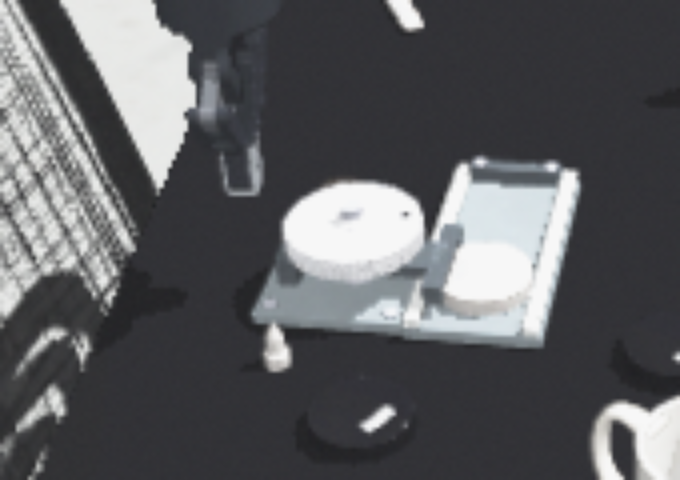

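Run:
```python
from h import *
c=cam('wrist')
f=cv2.imread('pics/w2.png');g=cv2.cvtColor(f,cv2.COLOR_BGR2GRAY)
m=(g>205).astype(np.uint8);m[:, :150]=0
m=cv2.morphologyEx(m,cv2.MORPH_CLOSE,np.ones((9,9)));m=cv2.morphologyEx(m,cv2.MORPH_OPEN,cv2.getStructuringElement(2,(61,61)))
cs=max(cv2.findContours(m,0,1)[0],key=cv2.contourArea)
P=np.array([plane(c,u,v,.056)[:2] for u,v in cs[:,0]])
A=np.c_[2*P,np.ones(len(P))];s=np.linalg.lstsq(A,(P**2).sum(1),rcond=None)[0]
print(s[:2],np.sqrt(s[2]+s[:2]@s[:2]),len(P),cv2.boundingRect(cs))
print('dot',plane(c,280,41,.056))
```

```text
[ 0.503999  -0.1319861] 0.042848247313694604 561 (192, 22, 196, 194)
dot [ 0.53910398 -0.12760225  0.056     ]
```

Emit:
jog_arm(increments=[[[0.2,-0.08,-0.04],[0,0,0],0],[[0.05,0,0],[0,0,0],0],[[0,0,0],[0,0,0],0]])

```text
time: 3.63
position: [0.4465, -0.1324, 0.0465]
ee_rot: [1.0, 0.001, 0.001, -0.0]
force: [0.6, -0.4, -0.5]
gripper_width: 0.003
```

Emit:
jog_arm(increments=[[[0.025,0,0],[0,0,0],0],[[0.025,0,0],[0,0,0],0],[[0,0,0],[0,0,0],0]])

```text
time: 3.88
position: [0.4469, -0.1325, 0.0455]
ee_rot: [1.0, 0.001, 0.0, -0.0]
force: [0.1, 0.6, 0.1]
gripper_width: -0.0
```

Emit:
jog_arm(increments=[[[0.02,0,0],[0,0,0],0],[[0.02,0,0],[0,0,0],0],[[0,0,0],[0,0,0],0]])

```text
time: 4.13
position: [0.4484, -0.1325, 0.0453]
ee_rot: [1.0, 0.001, 0.0, 0.0]
force: [-0.0, -0.4, 0.6]
gripper_width: -0.003
```

Emit:
jog_arm(increments=[[[0.025,0,0],[0,0,0],0],[[0,0,0],[0,0,0],0]])

```text
time: 4.3
position: [0.4494, -0.1324, 0.0453]
ee_rot: [1.0, 0.001, 0.0, 0.0]
force: [-0.5, -0.2, 0.2]
gripper_width: 0.002
```

Emit:
jog_arm(increments=[[[0.025,0,0],[0,0,0],0],[[0,0,0],[0,0,0],0]])

```text
time: 4.47
position: [0.4504, -0.1324, 0.0453]
ee_rot: [1.0, 0.001, 0.0, 0.0]
force: [-0.0, 0.4, -0.1]
gripper_width: -0.001
```

Emit:
jog_arm(increments=[[[0.025,0,0],[0,0,0],0],[[0,0,0],[0,0,0],0]])

```text
time: 4.63
position: [0.4514, -0.1324, 0.0453]
ee_rot: [1.0, 0.001, 0.0, 0.0]
force: [0.3, 0.4, 0.6]
gripper_width: -0.002
```

Emit:
jog_arm(increments=[[[0.025,0,0],[0,0,0],0],[[0,0,0],[0,0,0],0]])

```text
time: 4.8
position: [0.4525, -0.1324, 0.0453]
ee_rot: [1.0, 0.001, 0.0, 0.0]
force: [0.2, 0.3, -0.3]
gripper_width: -0.002
```

Emit:
jog_arm(increments=[[[0.02,0,0],[0,0,0],0],[[0,0,0],[0,0,0],0]])

```text
time: 4.97
position: [0.4532, -0.1324, 0.0453]
ee_rot: [1.0, 0.001, 0.0, 0.0]
force: [0.1, 0.6, 1.5]
gripper_width: -0.002
```

Run:
```python
from h import *
f=bot.grab_frame('wrist'); cv2.imwrite("pics/w3.png",f[:,:,::-1])
f=bot.grab_frame('side'); cv2.imwrite("pics/s3.png",cv2.resize(f[180:300,140:310,::-1],None,fx=4,fy=4))
```

```text
(no output)
```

View pics/w3.png

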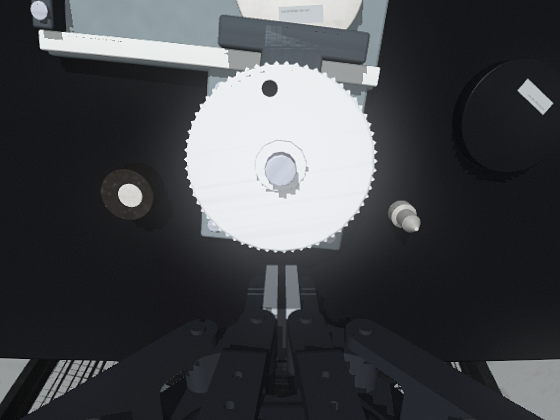

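View pics/s3.png

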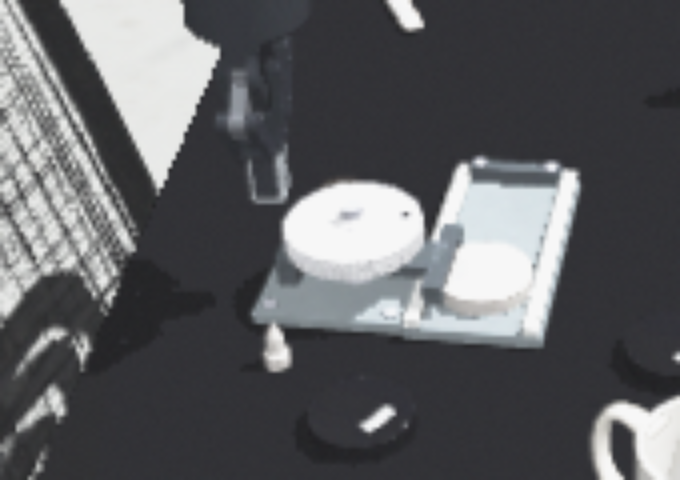

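Emit:
jog_arm(increments=[[[0.025,0,0],[0,0,0],0],[[0,0,0],[0,0,0],0]])

```text
time: 5.23
position: [0.4543, -0.1324, 0.0453]
ee_rot: [1.0, 0.001, 0.0, 0.0]
force: [1.0, -0.1, 0.3]
gripper_width: 0.002
```

Emit:
jog_arm(increments=[[[0.02,0,0],[0,0,0],0],[[0,0,0],[0,0,0],0]])

```text
time: 5.4
position: [0.455, -0.1324, 0.0453]
ee_rot: [1.0, 0.001, 0.0, 0.0]
force: [0.5, 0.1, 0.1]
gripper_width: 0.0
```

Emit:
jog_arm(increments=[[[0.02,0,0],[0,0,0],0],[[0,0,0],[0,0,0],0]])

```text
time: 5.57
position: [0.4558, -0.1324, 0.0453]
ee_rot: [1.0, 0.001, 0.0, 0.0]
force: [-1.2, -0.4, 0.2]
gripper_width: -0.001
```

Emit:
jog_arm(increments=[[[0.02,0,0],[0,0,0],0],[[0,0,0],[0,0,0],0]])

```text
time: 5.73
position: [0.4566, -0.1324, 0.0453]
ee_rot: [1.0, 0.001, 0.0, 0.0]
force: [0.1, -0.1, -0.3]
gripper_width: -0.001
```

Run:
```python
from h import *
f=bot.grab_frame('wrist'); cv2.imwrite("pics/w4.png",cv2.resize(f[150:330,170:400,::-1],None,fx=3,fy=3))
c=cam('wrist');o=bot.observe()
for dx in(-.011,0,.011): print(dx,proj(c,[[o['position'][0]+dx,o['position'][1]+dy,o['position'][2]+dz] for dy,dz in((0,0),(0,.011),(.01,0))]).round(1).tolist())
print(proj(c,[.459,-.1315,.056]),proj(c,[.459,-.1315,.038]))
```

```text
-0.011 [[281.2, 272.2], [281.2, 282.4], [262.9, 272.2]]
0 [[281.3, 253.9], [281.3, 263.2], [262.6, 253.8]]
0.011 [[281.3, 234.8], [281.3, 243.2], [262.3, 234.7]]
[[279.40214314 258.52895594]] [[279.56953191 244.15726987]]
```

View pics/w4.png

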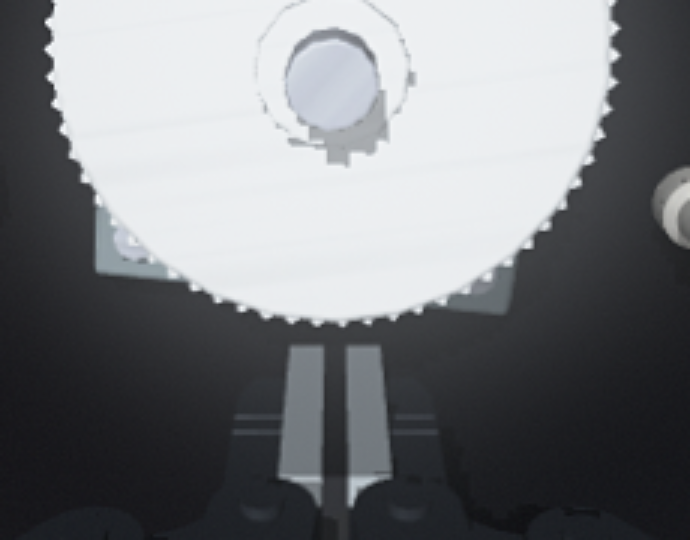

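Run:
```python
from h import *
f=bot.grab_frame('side'); cv2.imwrite("pics/s4.png",cv2.resize(f[190:270,170:270,::-1],None,fx=7,fy=7,interpolation=2))
f=bot.grab_frame('scene'); cv2.imwrite("pics/c4.png",cv2.resize(f[160:260,280:400,::-1],None,fx=6,fy=6,interpolation=2))
o=bot.observe()['position']
for n,a,b,k in(('side',170,190,7),('scene',280,160,6)):
    c=cam(n)
    print(n,((proj(c,[o,o+[0,0,.02],o+[.011,0,0],o-[.011,0,0],[.459,-.1315,.056],[.459,-.1315,.038]])-[a,b])*k).round().tolist())
```

```text
side [[278.0, 339.0], [272.0, 294.0], [307.0, 339.0], [248.0, 339.0], [282.0, 314.0], [287.0, 354.0]]
scene [[407.0, 322.0], [411.0, 297.0], [387.0, 315.0], [427.0, 330.0], [404.0, 308.0], [401.0, 331.0]]
```

View pics/s4.png

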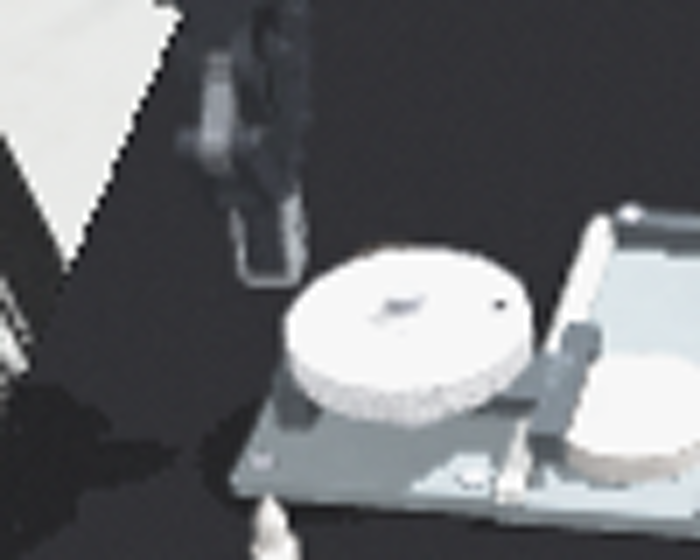

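View pics/c4.png

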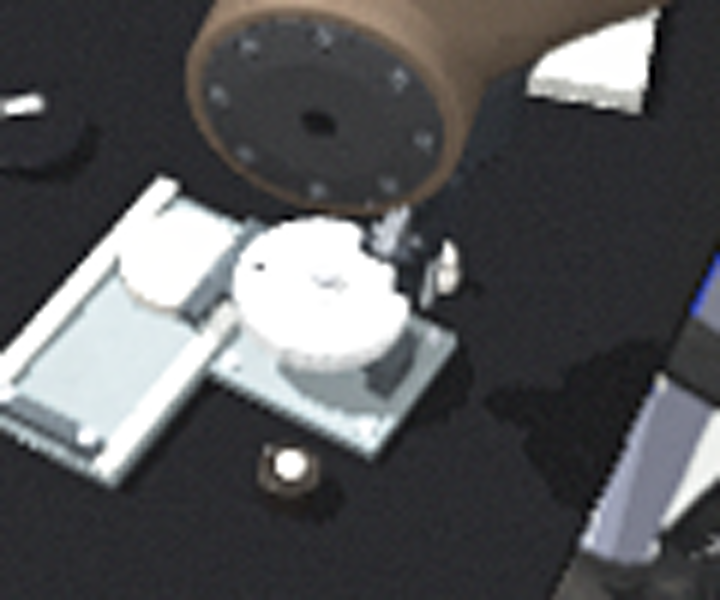

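Run:
```python
from h import *
def tri(*l):
    A=np.zeros((3,3));b=np.zeros(3)
    for c,u,v in l:
        o,d=ray(c,u,v);d=d/np.linalg.norm(d);M=np.eye(3)-np.outer(d,d);A+=M;b+=M@o
    x=np.linalg.solve(A,b);return x,[np.round(proj(c,x)[0]-[u,v],1) for c,u,v in l]
o=bot.observe()['position'];print(o)
s,w=cam('side'),cam('wrist')
print(tri((s,212.9,230.4),(w,297.3,265)), tri((s,212.9,230.4),(w,281,265)))
print(bot.observe()['joints'],bot.observe()['ee_rot'])
```

```text
[ 0.45645802 -0.13244547  0.04529398]
(array([ 0.46763917, -0.13966144,  0.0762101 ]), [array([-0.7, -0.3]), array([ 0.3, -4.2])]) (array([ 0.46562483, -0.13250402,  0.07158196]), [array([-0.8, -0.4]), array([ 0.4, -4.7])])
[ 1.32975125e-01  2.02404955e-01 -6.24460434e-01 -1.81548943e-05
 -7.43954680e-01  1.44003495e+00] [ 9.99999395e-01  1.10019694e-03 -1.25761549e-05 -4.53295742e-06]
```

Emit:
jog_arm(increments=[[[-0.2,0,0],[0,0,0],0],[[-0.2,0.02,0],[0,0,0],0],[[0,0,-0.2],[0,0,0],0],[[0,0,-0.2],[0,0,0],0],[[0,0,-0.2],[0,0,0],0],[[0,0,0],[0,0,0],0]])

```text
time: 6.38
position: [0.4393, -0.1317, 0.0194]
ee_rot: [1.0, 0.001, -0.001, 0.0]
force: [0.3, -0.3, -0.2]
gripper_width: 0.005
```

Run:
```python
from h import *
f=bot.grab_frame('side'); cv2.imwrite("pics/s5.png",cv2.resize(f[190:270,170:270,::-1],None,fx=7,fy=7,interpolation=2))
o=bot.observe();print(o['position'],o['force'])
```

```text
[ 0.43969186 -0.13172046  0.02010212] [ 0.04072767 -0.0966801   0.63269856]
```

View pics/s5.png

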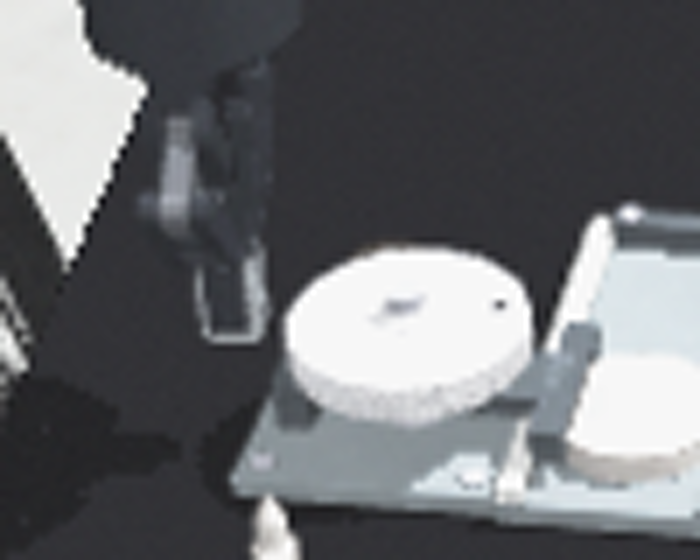

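Emit:
jog_arm(increments=[[[0.12,0,0],[0,0,0],0],[[0.04,0,0],[0,0,0],0],[[0,0,0],[0,0,0],0]])

```text
time: 6.68
position: [0.4478, -0.1316, 0.0214]
ee_rot: [1.0, 0.001, 0.0, 0.0]
force: [0.5, 0.0, 0.8]
gripper_width: -0.0
```

Emit:
jog_arm(increments=[[[0.02,0,0],[0,0,0],0],[[0,0,0],[0,0,0],0]])

```text
time: 6.85
position: [0.448, -0.1316, 0.0214]
ee_rot: [1.0, 0.001, 0.0, -0.0]
force: [0.7, -0.3, -0.1]
gripper_width: 0.001
```

Emit:
jog_arm(increments=[[[0.02,0,0],[0,0,0],0],[[0,0,0],[0,0,0],0]])

```text
time: 7.02
position: [0.4481, -0.1317, 0.0213]
ee_rot: [1.0, 0.001, -0.0, -0.0]
force: [-0.9, 0.9, 1.3]
gripper_width: -0.001
```

Emit:
jog_arm(increments=[[[0.02,0,0],[0,0,0],0],[[0,0,0],[0,0,0],0]])

```text
time: 7.18
position: [0.4482, -0.1317, 0.0211]
ee_rot: [1.0, 0.001, -0.001, 0.0]
force: [-4.4, 1.0, 3.7]
gripper_width: 0.001
```

```bash
cat > tab.py <<'E'
import numpy as np,sys
def tab(p0,p1,R=.0545,C=(0,0),step=6):
    ph=np.radians(np.arange(p0,p1+.1,step));P=R/.04*np.c_[np.cos(ph),np.sin(ph)]
    q=np.round(P/.005)*.005; d=np.diff(q,axis=0).round(3)
    for i in range(0,len(d),10): print(p0+i*step, ' '.join(f'{a:g},{b:g}' for a,b in d[i:i+10]))
tab(float(sys.argv[1]),float(sys.argv[2]))
E
python3 tab.py 180 252; echo; python3 tab.py -72 252
```

```text
180.0 0.005,-0.14 0.02,-0.145 0.04,-0.135 0.05,-0.135 0.065,-0.125 0.08,-0.12 0.085,-0.11 0.105,-0.105 0.11,-0.085 0.12,-0.08
240.0 0.125,-0.065 0.135,-0.05

-72.0 0.135,0.05 0.125,0.065 0.12,0.08 0.11,0.085 0.105,0.105 0.085,0.11 0.08,0.12 0.065,0.125 0.05,0.135 0.04,0.135
-12.0 0.02,0.145 0.005,0.14 -0.005,0.14 -0.02,0.145 -0.04,0.135 -0.05,0.135 -0.065,0.125 -0.08,0.12 -0.085,0.11 -0.105,0.105
48.0 -0.11,0.085 -0.12,0.08 -0.125,0.065 -0.135,0.05 -0.135,0.04 -0.145,0.02 -0.14,0.005 -0.14,-0.005 -0.145,-0.02 -0.135,-0.04
108.0 -0.135,-0.05 -0.125,-0.065 -0.12,-0.08 -0.11,-0.085 -0.105,-0.105 -0.085,-0.11 -0.08,-0.12 -0.065,-0.125 -0.05,-0.135 -0.04,-0.135
168.0 -0.02,-0.145 -0.005,-0.14 0.005,-0.14 0.02,-0.145 0.04,-0.135 0.05,-0.135 0.065,-0.125 0.08,-0.12 0.085,-0.11 0.105,-0.105
228.0 0.11,-0.085 0.12,-0.08 0.125,-0.065 0.135,-0.05
```

Emit:
jog_arm(increments=[[[0.01,0,0],[0,0,0],0],[[0.005,-0.14,0],[0,0,1],0],[[0.02,-0.145,0],[0,0,1],0],[[0.04,-0.135,0],[0,0,1],0]])

```text
time: 7.52
position: [0.4508, -0.1487, 0.0211]
ee_rot: [0.987, 0.16, -0.001, -0.0]
force: [-5.2, -0.4, 2.9]
gripper_width: 0.002
```

Emit:
jog_arm(increments=[[[0.05,-0.135,0],[0,0,1],0],[[0.065,-0.125,0],[0,0,1],0],[[0.08,-0.12,0],[0,0,1],0]])

```text
time: 7.77
position: [0.4586, -0.1643, 0.0211]
ee_rot: [0.95, 0.312, -0.001, -0.0]
force: [-5.4, -1.9, 3.9]
gripper_width: 0.002
```

Run:
```python
from h import *
o=bot.observe();print(o['position'],o['force'],R.from_quat(o['ee_rot']).as_matrix()[:2,0])
f=bot.grab_frame('wrist'); cv2.imwrite("pics/w6.png",f[:,:,::-1])
```

```text
[ 0.45862496 -0.16429821  0.02111518] [-5.35068769 -1.94720817  3.94371579] [0.80476994 0.59358289]
```

View pics/w6.png

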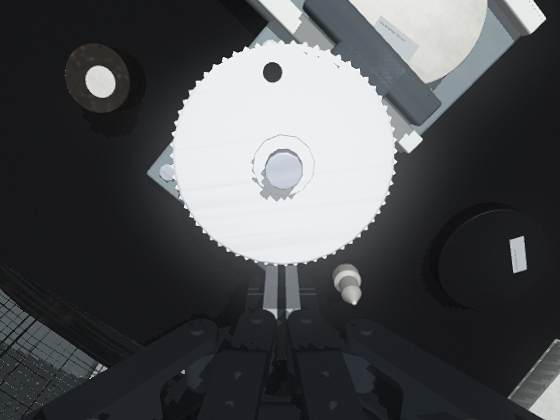

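Emit:
jog_arm(increments=[[[0.085,-0.11,0],[0,0,1],0],[[0.105,-0.105,0],[0,0,1],0],[[0.11,-0.085,0],[0,0,1],0]])

```text
time: 8.07
position: [0.4707, -0.1766, 0.0211]
ee_rot: [0.889, 0.457, -0.001, -0.0]
force: [-4.1, -5.0, 3.4]
gripper_width: 0.0
```

Emit:
jog_arm(increments=[[[0.12,-0.08,0],[0,0,1],0],[[0.125,-0.065,0],[0,0,1],0],[[0.135,-0.05,0],[0,0,1],0]])

```text
time: 8.32
position: [0.4865, -0.1847, 0.0213]
ee_rot: [0.807, 0.591, -0.001, 0.0]
force: [-4.0, -7.4, 2.2]
gripper_width: -0.0
```

Run:
```python
from h import *
o=bot.observe();print(o['position'],o['joints'][5],o['force'],R.from_quat(o['ee_rot']).as_matrix()[:2,0])
```

```text
[ 0.48651857 -0.18474395  0.02134369] 2.8179187447861374 [-4.0273389  -7.38302319  2.22420188] [0.30201999 0.95330019]
```

Emit:
jog_arm(increments=[[[-0.065,-0.19,0],[0,0,0],0],[[-0.065,-0.19,0.4],[0,0,0],0],[[0,0,0.8],[0,0,-1],0],[[0,0,0],[0,0,-1],0],[[0,0,0],[0,0,-1],0],[[0,0,0],[0,0,-1],0],[[0,0,0],[0,0,-1],0],[[0,0,0],[0,0,-1],0],[[0,0,0],[0,0,-1],0],[[0,0,0],[0,0,-1],0],[[0,0,0],[0,0,-1],0],[[0,0,0],[0,0,-1],0],[[0,0,0],[0,0,-1],0],[[0,0,0],[0,0,-1],0],[[0,0,0],[0,0,-1],0],[[0,0,0],[0,0,-1],0],[[0,0,0],[0,0,-1],0],[[0,0,0],[0,0,-1],0],[[0,0,0],[0,0,-1],0],[[0,0,0],[0,0,-1],0]])

```text
time: 9.98
position: [0.4825, -0.1988, 0.0694]
ee_rot: [0.95, -0.312, 0.001, -0.0]
force: [-0.1, -0.2, 0.7]
gripper_width: -0.001
```

Emit:
jog_arm(increments=[[[0.055,0,0],[0,0,-1],0],[[0.055,0,0],[0,0,-1],0],[[0.055,0,0],[0,0,-1],0],[[0.055,0,0],[0,0,-1],0],[[0.055,0,0],[0,0,-1],0],[[0.055,0,0],[0,0,-1],0],[[0.055,0,0],[0,0,-1],0],[[0.055,0,0],[0,0,-1],0],[[0.055,0,0],[0,0,-1],0],[[0.055,0,0],[0,0,-1],0],[[0.055,0,0],[0,0,-1],0],[[0.055,0,0],[0,0,-1],0],[[0.055,0,0],[0,0,-1],0],[[0.055,0,0],[0,0,-1],0],[[0.055,0,0],[0,0,-1],0],[[0.055,0,0],[0,0,-1],0],[[0.055,0,0],[0,0,-1],0],[[0.055,0,0],[0,0,-1],0],[[0.055,0,0],[0,0,-1],0],[[0.055,0,0],[0,0,-1],0]])

```text
time: 11.65
position: [0.5266, -0.1988, 0.0694]
ee_rot: [-0.205, 0.979, -0.0, 0.001]
force: [0.1, -0.0, -0.5]
gripper_width: -0.001
```

Emit:
jog_arm(increments=[[[0,0,0],[0,0,-1],0],[[0,0,0],[0,0,-1],0],[[0,0,0],[0,0,-1],0],[[0,0,0],[0,0,-1],0],[[0,0,0],[0,0,-1],0],[[0,0,0],[0,0,-1],0],[[0,0,0],[0,0,-1],0],[[0,0,0],[0,0,-1],0],[[0,0,0],[0,0,-1],0],[[0,0,0],[0,0,-1],0],[[0,0,0],[0,0,-1],0],[[0,0,0],[0,0,-1],0],[[0,0,0],[0,0,-1],0],[[0,0,0],[0,0,-1],0],[[0,0,0],[0,0,-1],0],[[0,0,0],[0,0,-1],0],[[0,0,0],[0,0,0],0],[[0,0,0],[0,0,0],0]])

```text
time: 13.15
position: [0.5263, -0.1987, 0.0694]
ee_rot: [0.586, 0.81, 0.0, 0.0]
force: [-0.1, 0.3, -0.7]
gripper_width: -0.0
```

Run:
```python
from h import *
o=bot.observe();print(o['position'],o['joints'],o['force'],R.from_quat(o['ee_rot']).as_matrix()[:2,0])
f=bot.grab_frame('wrist'); cv2.imwrite("pics/w7.png",f[:,:,::-1])
```

```text
[ 0.52634146 -0.19873466  0.06936687] [-1.32109800e-02  2.99245516e-01 -4.11865325e-01 -1.18266665e-04
 -8.58829633e-01 -2.81069989e+00] [-0.07261393  0.3391217  -0.6893985 ] [-0.31229174  0.94998623]
```

View pics/w7.png

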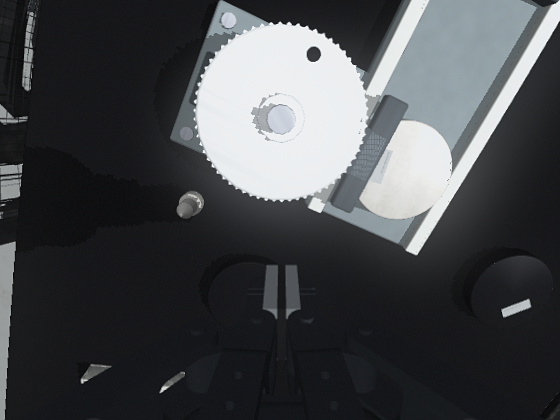

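Emit:
jog_arm(increments=[[[0,0,-0.6],[0,0,0],0],[[0,0,-0.58],[0,0,0],0],[[-0.05,0.15,0],[0,0,0],0],[[-0.05,0.15,0],[0,0,0],0],[[-0.02,0.05,0],[0,0,0],0],[[0,0,0],[0,0,0],0]])

```text
time: 13.7
position: [0.5221, -0.1847, 0.0235]
ee_rot: [0.586, 0.81, 0.0, 0.001]
force: [1.3, -2.9, -2.5]
gripper_width: 0.001
```

Emit:
jog_arm(increments=[[[-0.005,0.025,0],[0,0,0],0],[[0,0,0],[0,0,0],0]])

```text
time: 13.87
position: [0.5224, -0.1843, 0.0238]
ee_rot: [0.586, 0.81, 0.0, 0.002]
force: [2.5, -7.6, -6.1]
gripper_width: 0.003
```

Emit:
jog_arm(increments=[[[0.135,0.05,0],[0,0,1],0],[[0.125,0.065,0],[0,0,1],0],[[0.12,0.08,0],[0,0,1],0],[[0.11,0.085,0],[0,0,1],0]])

```text
time: 14.2
position: [0.5424, -0.1726, 0.024]
ee_rot: [0.403, 0.915, 0.0, 0.002]
force: [1.2, -1.9, -0.6]
gripper_width: -0.002
```

Emit:
jog_arm(increments=[[[0.105,0.105,0],[0,0,1],0],[[0.085,0.11,0],[0,0,1],0],[[0.08,0.12,0],[0,0,1],0]])

```text
time: 14.45
position: [0.5532, -0.1588, 0.0242]
ee_rot: [0.255, 0.967, 0.0, 0.002]
force: [0.6, -0.9, 0.1]
gripper_width: -0.001
```

```bash
cat > st.py <<'E'
from h import *
import sys
o=bot.observe();x=R.from_quat(o['ee_rot']).as_matrix()[:2,0];F=o['force']
rel=o['position'][:2]-[.504,-.1316]
print(round(o['time'],2),o['position'].round(4),'q6',o['joints'][5].round(2),'rad',np.linalg.norm(rel).round(4),'phi',np.degrees(np.arctan2(rel[1],rel[0])).round(1),'yaw+180',np.degrees(np.arctan2(-x[1],-x[0])).round(1),'Frad',(-F[:2]@x).round(1),'F',F.round(1))
E
python3 st.py
```

```text
14.45 [ 0.5532 -0.1588  0.0242] q6 -2.15 rad 0.0562 phi -28.9 yaw+180 -29.5 Frad 0.9 F [ 0.6 -0.9  0.1]
```

Emit:
jog_arm(increments=[[[-0.025,0.015,0],[0,0,0],0],[[0.055,0.13,0],[0,0,1],0],[[0.045,0.135,0],[0,0,1],0]])

```text
time: 14.7
position: [0.5575, -0.1479, 0.0243]
ee_rot: [0.154, 0.988, 0.0, 0.003]
force: [4.3, -3.4, -0.9]
gripper_width: 0.002
```

```bash
python3 st.py
```

```text
14.7 [ 0.5575 -0.1479  0.0243] q6 -1.96 rad 0.056 phi -17.0 yaw+180 -17.8 Frad 5.1 F [ 4.3 -3.4 -0.9]
```

Emit:
jog_arm(increments=[[[0.035,0.135,0],[0,0,1],0],[[0.02,0.145,0],[0,0,1],0],[[0.005,0.14,0],[0,0,1],0],[[-0.005,0.14,0],[0,0,1],0],[[-0.02,0.145,0],[0,0,1],0]])

```text
time: 15.12
position: [0.5586, -0.1192, 0.0243]
ee_rot: [-0.107, 0.994, -0.0, 0.003]
force: [3.6, -0.2, 1.3]
gripper_width: 0.002
```

```bash
python3 st.py
```

```text
15.12 [ 0.5586 -0.1192  0.0243] q6 -1.49 rad 0.056 phi 12.8 yaw+180 12.3 Frad 3.5 F [ 3.6 -0.2  1.3]
```

Emit:
jog_arm(increments=[[[-0.05,0.135,0],[0,0,1],0],[[-0.06,0.13,0],[0,0,1],0],[[-0.065,0.125,0],[0,0,1],0],[[-0.08,0.115,0.01],[0,0,1],0],[[-0.085,0.11,0],[0,0,1],0]])

```text
time: 15.53
position: [0.5451, -0.0939, 0.0246]
ee_rot: [-0.361, 0.933, -0.001, 0.003]
force: [3.1, 1.5, 0.6]
gripper_width: -0.001
```

```bash
python3 st.py
```

```text
15.53 [ 0.5451 -0.0939  0.0246] q6 -1.02 rad 0.0558 phi 42.5 yaw+180 42.3 Frad 3.2 F [3.1 1.5 0.6]
```

Emit:
jog_arm(increments=[[[-0.115,0.095,0],[0,0,1],0],[[-0.115,0.08,0],[0,0,1],0],[[-0.12,0.075,0],[0,0,1],0],[[-0.125,0.065,0],[0,0,1],0],[[-0.135,0.05,0],[0,0,1],0]])

```text
time: 15.95
position: [0.5209, -0.0788, 0.0247]
ee_rot: [-0.59, 0.807, -0.001, 0.003]
force: [3.2, 5.3, 2.9]
gripper_width: -0.0
```

```bash
python3 st.py;python3 - <<'E'
from h import *
f=bot.grab_frame('wrist'); cv2.imwrite("pics/w8.png",f[:,:,::-1])
E
```

```text
15.95 [ 0.5209 -0.0788  0.0247] q6 -0.53 rad 0.0554 phi 72.3 yaw+180 72.3 Frad 6.0 F [3.2 5.3 2.9]
```

View pics/w8.png

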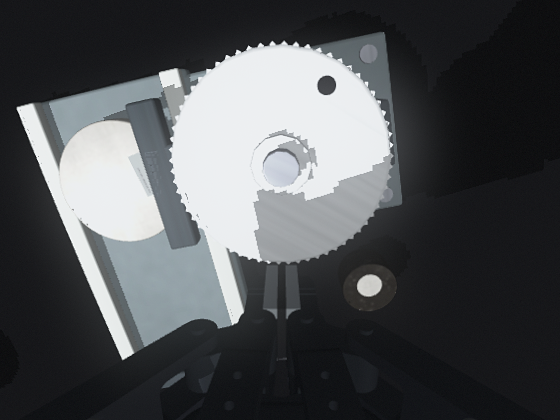

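Emit:
jog_arm(increments=[[[-0.135,0.04,0],[0,0,1],0],[[-0.145,0.02,0],[0,0,1],0],[[-0.14,0.005,0],[0,0,1],0],[[-0.14,-0.005,0],[0,0,1],0],[[-0.145,-0.02,0.01],[0,0,1],0],[[-0.135,-0.04,0],[0,0,1],0]])

```text
time: 16.5
position: [0.4854, -0.0794, 0.0246]
ee_rot: [0.81, -0.586, 0.001, -0.002]
force: [-0.1, 4.4, 3.2]
gripper_width: 0.003
```

```bash
python3 st.py
```

```text
16.5 [ 0.4854 -0.0794  0.0246] q6 0.08 rad 0.0555 phi 109.6 yaw+180 108.3 Frad 4.3 F [-0.1  4.4  3.2]
```

Emit:
jog_arm(increments=[[[-0.13,-0.06,0],[0,0,1],0],[[-0.12,-0.07,0],[0,0,1],0],[[-0.12,-0.08,0],[0,0,1],0],[[-0.11,-0.085,0],[0,0,1],0],[[-0.105,-0.105,0],[0,0,1],0],[[-0.085,-0.11,0],[0,0,1],0]])

```text
time: 17.0
position: [0.4575, -0.1007, 0.0241]
ee_rot: [0.952, -0.307, 0.001, -0.0]
force: [-0.8, -1.1, -0.5]
gripper_width: 0.002
```

```bash
python3 st.py
```

```text
17.0 [ 0.4575 -0.1007  0.0241] q6 0.74 rad 0.0559 phi 146.4 yaw+180 144.3 Frad 0.0 F [-0.8 -1.1 -0.5]
```

Emit:
jog_arm(increments=[[[0.025,-0.02,0],[0,0,0],0],[[0.005,-0.005,0],[0,0,0],0],[[-0.075,-0.12,0],[0,0,1],0],[[-0.06,-0.125,0],[0,0,1],0],[[-0.05,-0.135,0],[0,0,1],0]])

```text
time: 17.42
position: [0.4503, -0.1168, 0.0234]
ee_rot: [0.988, -0.156, -0.001, -0.0]
force: [-3.5, 1.7, 1.5]
gripper_width: 0.0
```

```bash
python3 st.py
```

```text
17.42 [ 0.4503 -0.1168  0.0234] q6 1.09 rad 0.0557 phi 164.6 yaw+180 162.1 Frad 3.9 F [-3.5  1.7  1.5]
```

Emit:
jog_arm(increments=[[[-0.025,-0.13,0],[0,0,1],0],[[-0.015,-0.14,0],[0,0,1],0],[[-0.005,-0.14,0],[0,0,1],0],[[0.01,-0.14,0],[0,0,1],0],[[0.02,-0.145,0],[0,0,1],0]])

```text
time: 17.83
position: [0.4497, -0.1449, 0.0234]
ee_rot: [0.994, 0.105, -0.001, -0.0]
force: [-2.5, 0.6, 1.1]
gripper_width: 0.003
```

```bash
python3 st.py
```

```text
17.83 [ 0.4497 -0.1449  0.0234] q6 1.68 rad 0.0559 phi -166.2 yaw+180 -167.9 Frad 2.3 F [-2.5  0.6  1.1]
```

Emit:
jog_arm(increments=[[[0.06,-0.13,0],[0,0,1],0],[[0.06,-0.13,0.01],[0,0,1],0],[[0.065,-0.125,0],[0,0,1],0],[[0.08,-0.12,0],[0,0,1],0],[[0.09,-0.105,0],[0,0,1],0]])

```text
time: 18.25
position: [0.463, -0.1698, 0.0235]
ee_rot: [0.933, 0.359, -0.001, -0.0]
force: [-4.0, -2.5, 2.0]
gripper_width: 0.001
```

```bash
python3 st.py
```

```text
18.25 [ 0.463  -0.1698  0.0235] q6 2.26 rad 0.056 phi -137.1 yaw+180 -138.0 Frad 4.7 F [-4.  -2.5  2. ]
```

222→252.

Emit:
jog_arm(increments=[[[0.11,-0.1,0],[0,0,1],0],[[0.11,-0.085,0],[0,0,1],0],[[0.12,-0.08,0],[0,0,1],0],[[0.125,-0.065,0],[0,0,1],0],[[0.135,-0.05,0],[0,0,1],0]])

```text
time: 18.67
position: [0.4879, -0.1853, 0.0238]
ee_rot: [0.809, 0.588, -0.001, -0.0]
force: [-2.9, -4.6, 1.5]
gripper_width: 0.003
```

```bash
python3 st.py
python3 - <<'E'
from h import *
f=bot.grab_frame('wrist'); cv2.imwrite("pics/w9.png",f[:,:,::-1])
E
```

```text
18.67 [ 0.4879 -0.1853  0.0238] q6 2.81 rad 0.0561 phi -106.7 yaw+180 -108.0 Frad 5.3 F [-2.9 -4.6  1.5]
```

View pics/w9.png

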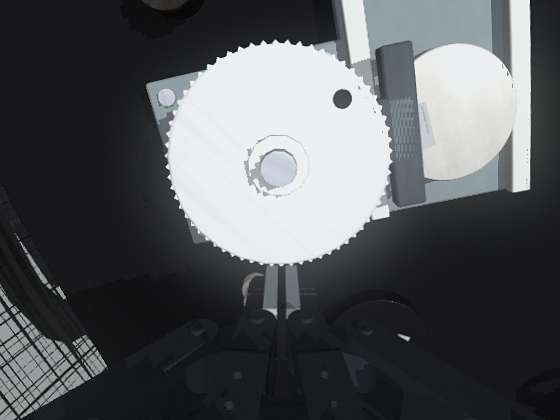

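Emit:
jog_arm(increments=[[[-0.065,-0.19,0],[0,0,0],0],[[-0.065,-0.19,0.4],[0,0,0],0],[[0,0,0.8],[0,0,-1],0],[[0,0,0],[0,0,-1],0],[[0,0,0],[0,0,-1],0],[[0,0,0],[0,0,-1],0],[[0,0,0],[0,0,-1],0],[[0,0,0],[0,0,-1],0],[[0,0,0],[0,0,-1],0],[[0,0,0],[0,0,-1],0],[[0,0,0],[0,0,-1],0],[[0,0,0],[0,0,-1],0],[[0,0,0],[0,0,-1],0],[[0,0,0],[0,0,-1],0],[[0,0,0],[0,0,-1],0],[[0,0,0],[0,0,-1],0],[[0,0,0],[0,0,-1],0],[[0,0,0],[0,0,-1],0],[[0,0,0],[0,0,-1],0],[[0,0,0],[0,0,-1],0]])

```text
time: 20.38
position: [0.4839, -0.1997, 0.0719]
ee_rot: [0.95, -0.313, 0.001, -0.0]
force: [-0.4, 0.7, -0.5]
gripper_width: -0.003
```

Emit:
jog_arm(increments=[[[0.055,0,0],[0,0,-1],0],[[0.055,0,0],[0,0,-1],0],[[0.055,0,0],[0,0,-1],0],[[0.055,0,0],[0,0,-1],0],[[0.055,0,0],[0,0,-1],0],[[0.055,0,0],[0,0,-1],0],[[0.055,0,0],[0,0,-1],0],[[0.055,0,0],[0,0,-1],0],[[0.055,0,0],[0,0,-1],0],[[0.055,0,0],[0,0,-1],0],[[0.055,0,0],[0,0,-1],0],[[0.055,0,0],[0,0,-1],0],[[0.055,0,0],[0,0,-1],0],[[0.055,0,0],[0,0,-1],0],[[0.055,0,0],[0,0,-1],0],[[0.055,0,0],[0,0,-1],0],[[0.055,0,0],[0,0,-1],0],[[0.055,0,0],[0,0,-1],0],[[0.055,0,0],[0,0,-1],0],[[0.055,0,0],[0,0,-1],0]])

```text
time: 22.05
position: [0.528, -0.1997, 0.0719]
ee_rot: [-0.204, 0.979, -0.0, 0.001]
force: [0.8, 1.5, -0.2]
gripper_width: -0.001
```

Emit:
jog_arm(increments=[[[0,0,0],[0,0,-1],0],[[0,0,0],[0,0,-1],0],[[0,0,0],[0,0,-1],0],[[0,0,0],[0,0,-1],0],[[0,0,0],[0,0,-1],0],[[0,0,0],[0,0,-1],0],[[0,0,0],[0,0,-1],0],[[0,0,0],[0,0,-1],0],[[0,0,0],[0,0,-1],0],[[0,0,0],[0,0,-1],0],[[0,0,0],[0,0,-1],0],[[0,0,0],[0,0,-1],0],[[0,0,0],[0,0,-1],0],[[0,0,0],[0,0,-1],0],[[0,0,0],[0,0,-1],0],[[0,0,0],[0,0,-1],0],[[0,0,0],[0,0,0],0]])

```text
time: 23.47
position: [0.5278, -0.1997, 0.0719]
ee_rot: [0.591, 0.807, 0.0, 0.0]
force: [-0.4, -0.5, -0.6]
gripper_width: 0.003
```

```bash
python3 st.py
python3 - <<'E'
from h import *
f=bot.grab_frame('wrist'); cv2.imwrite("pics/w10.png",f[:,:,::-1])
E
```

```text
23.47 [ 0.5278 -0.1997  0.0719] q6 -2.82 rad 0.0721 phi -70.7 yaw+180 -72.4 Frad 0.4 F [-0.4 -0.5 -0.6]
```

View pics/w10.png

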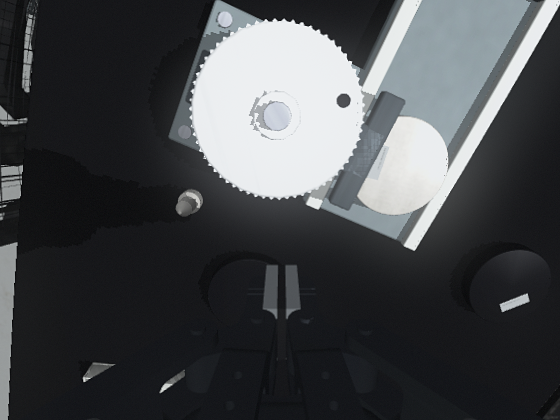

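Run:
```python
from h import *
c=cam('wrist');p=plane(c,343,100,.0593);d=p[:2]-[.504,-.1318];print(p,np.linalg.norm(d),np.degrees(np.arctan2(d[1],d[0]))+6)
```

```text
[ 0.53207096 -0.11472626  0.0593    ] 0.032855615520215334 37.309428241109714
```

Emit:
jog_arm(increments=[[[0,0,-0.6],[0,0,0],0],[[0,0,-0.57],[0,0,0],0],[[-0.06,0.15,0],[0,0,0],0],[[-0.06,0.15,0],[0,0,0],0],[[-0.03,0.08,0],[0,0,0],0],[[0,0,0],[0,0,0],0]])

```text
time: 24.02
position: [0.5226, -0.1845, 0.026]
ee_rot: [0.586, 0.81, 0.0, 0.001]
force: [0.3, -3.3, -2.4]
gripper_width: -0.003
```

```bash
python3 st.py
```

```text
24.02 [ 0.5226 -0.1845  0.026 ] q6 -2.84 rad 0.0561 phi -70.6 yaw+180 -71.8 Frad 3.2 F [ 0.3 -3.3 -2.4]
```

Emit:
jog_arm(increments=[[[-0.01,0.025,0],[0,0,0],0],[[0.13,0.055,0],[0,0,1],0],[[0.12,0.07,0],[0,0,1],0],[[0.115,0.08,0],[0,0,1],0],[[0.105,0.09,0],[0,0,1],0]])

```text
time: 24.43
position: [0.5426, -0.1721, 0.0265]
ee_rot: [0.403, 0.915, 0.0, 0.002]
force: [4.0, -6.8, -4.0]
gripper_width: -0.0
```

```bash
python3 st.py
```

```text
24.43 [ 0.5426 -0.1721  0.0265] q6 -2.44 rad 0.0559 phi -46.4 yaw+180 -47.5 Frad 7.8 F [ 4.  -6.8 -4. ]
```

-48 → -18.

Emit:
jog_arm(increments=[[[0.1,0.105,0],[0,0,1],0],[[0.08,0.115,0],[0,0,1],0],[[0.075,0.12,0],[0,0,1],0],[[0.06,0.125,0],[0,0,1],0],[[0.045,0.135,0],[0,0,1],0]])

```text
time: 24.85
position: [0.5577, -0.1473, 0.0268]
ee_rot: [0.152, 0.988, 0.0, 0.003]
force: [4.8, -2.0, -3.8]
gripper_width: 0.003
```

```bash
python3 st.py
```

```text
24.85 [ 0.5577 -0.1473  0.0268] q6 -1.96 rad 0.056 phi -16.3 yaw+180 -17.5 Frad 5.2 F [ 4.8 -2.  -3.8]
```

Emit:
jog_arm(increments=[[[0.03,0.135,0],[0,0,1],0],[[0.015,0.14,0],[0,0,1],0],[[0.0,0.14,0],[0,0,1],0],[[-0.01,0.14,0],[0,0,1],0],[[-0.025,0.14,0],[0,0,1],0]])

```text
time: 25.27
position: [0.5584, -0.1188, 0.027]
ee_rot: [-0.109, 0.994, -0.0, 0.004]
force: [4.9, 0.5, -2.9]
gripper_width: 0.002
```

```bash
python3 st.py
```

```text
25.27 [ 0.5584 -0.1188  0.027 ] q6 -1.49 rad 0.0559 phi 13.2 yaw+180 12.5 Frad 4.9 F [ 4.9  0.5 -2.9]
```

Emit:
jog_arm(increments=[[[-0.05,0.135,0],[0,0,1],0],[[-0.06,0.13,0],[0,0,1],0],[[-0.075,0.12,0],[0,0,1],0],[[-0.085,0.11,0],[0,0,1],0],[[-0.095,0.1,0],[0,0,1],0]])

```text
time: 25.68
position: [0.545, -0.094, 0.0273]
ee_rot: [-0.363, 0.932, -0.001, 0.005]
force: [6.7, 5.6, -2.7]
gripper_width: -0.001
```

```bash
python3 st.py
```

```text
25.68 [ 0.545  -0.094   0.0273] q6 -1.01 rad 0.0556 phi 42.6 yaw+180 42.5 Frad 8.7 F [ 6.7  5.6 -2.7]
```

Good (8.7 N). 42 → 72 with the plain table.

Emit:
jog_arm(increments=[[[-0.105,0.105,0],[0,0,1],0],[[-0.11,0.085,0],[0,0,1],0],[[-0.12,0.08,0],[0,0,1],0],[[-0.125,0.065,0],[0,0,1],0],[[-0.135,0.05,0],[0,0,1],0]])

```text
time: 26.1
position: [0.5201, -0.0785, 0.0272]
ee_rot: [-0.592, 0.806, -0.002, 0.004]
force: [2.2, 5.3, 1.6]
gripper_width: 0.003
```

```bash
python3 st.py
```

```text
26.1 [ 0.5201 -0.0785  0.0272] q6 -0.53 rad 0.0555 phi 73.1 yaw+180 72.5 Frad 5.7 F [2.2 5.3 1.6]
```

Emit:
jog_arm(increments=[[[-0.135,0.035,0],[0,0,1],0],[[-0.14,0.015,0],[0,0,1],0],[[-0.14,0.0,0],[0,0,1],0],[[-0.14,-0.01,0],[0,0,1],0],[[-0.14,-0.025,0],[0,0,1],0],[[-0.13,-0.045,0],[0,0,1],0]])

```text
time: 26.6
position: [0.4858, -0.0796, 0.0271]
ee_rot: [0.812, -0.584, 0.002, -0.003]
force: [-3.9, 11.6, 8.5]
gripper_width: 0.002
```

```bash
python3 st.py
```

```text
26.6 [ 0.4858 -0.0796  0.0271] q6 0.09 rad 0.0551 phi 109.3 yaw+180 108.5 Frad 12.2 F [-3.9 11.6  8.5]
```

Emit:
jog_arm(increments=[[[-0.135,-0.05,0],[0,0,1],0],[[-0.125,-0.065,0],[0,0,1],0],[[-0.12,-0.08,0],[0,0,1],0]])

```text
time: 26.85
position: [0.4693, -0.0883, 0.0266]
ee_rot: [0.893, -0.45, 0.001, -0.001]
force: [-1.7, 3.7, 3.2]
gripper_width: -0.001
```

```bash
python3 st.py
```

```text
26.85 [ 0.4693 -0.0883  0.0266] q6 0.41 rad 0.0555 phi 128.7 yaw+180 126.5 Frad 3.9 F [-1.7  3.7  3.2]
```

Emit:
jog_arm(increments=[[[-0.09,-0.1,0],[0,0,1],0],[[-0.09,-0.115,0],[0,0,1],0],[[-0.075,-0.115,0],[0,0,1],0]])

```text
time: 27.1
position: [0.4571, -0.1019, 0.026]
ee_rot: [0.952, -0.305, -0.0, -0.001]
force: [-8.1, 5.3, 6.4]
gripper_width: 0.0
```

```bash
python3 st.py
```

```text
27.1 [ 0.4571 -0.1019  0.026 ] q6 0.75 rad 0.0555 phi 147.7 yaw+180 144.5 Frad 9.7 F [-8.1  5.3  6.4]
```

Emit:
jog_arm(increments=[[[-0.08,-0.115,0],[0,0,1],0],[[-0.065,-0.12,0],[0,0,1],0],[[-0.05,-0.13,0],[0,0,1],0],[[-0.035,-0.13,0],[0,0,1],0]])

```text
time: 27.43
position: [0.449, -0.1223, 0.0261]
ee_rot: [0.995, -0.1, 0.001, -0.0]
force: [-1.5, 1.1, -0.2]
gripper_width: -0.002
```

```bash
python3 st.py
```

```text
27.43 [ 0.449  -0.1223  0.0261] q6 1.21 rad 0.0557 phi 170.4 yaw+180 168.5 Frad 1.7 F [-1.5  1.1 -0.2]
```

Emit:
jog_arm(increments=[[[0.025,-0.005,0],[0,0,0],0],[[-0.01,-0.14,0],[0,0,1],0],[[0.0,-0.14,0],[0,0,1],0],[[0.01,-0.14,0],[0,0,1],0],[[0.025,-0.14,0],[0,0,1],0]])

```text
time: 27.85
position: [0.4498, -0.1452, 0.0254]
ee_rot: [0.994, 0.107, -0.001, -0.0]
force: [-4.5, 0.1, 3.1]
gripper_width: 0.002
```

```bash
python3 st.py
```

```text
27.85 [ 0.4498 -0.1452  0.0254] q6 1.68 rad 0.0559 phi -165.9 yaw+180 -167.8 Frad 4.3 F [-4.5  0.1  3.1]
```

192 → 222.

Emit:
jog_arm(increments=[[[0.05,-0.13,0],[0,0,1],0],[[0.06,-0.13,0],[0,0,1],0],[[0.07,-0.12,0],[0,0,1],0],[[0.085,-0.115,0],[0,0,1],0],[[0.09,-0.105,0],[0,0,1],0]])

```text
time: 28.27
position: [0.4631, -0.1698, 0.0253]
ee_rot: [0.933, 0.36, -0.002, -0.0]
force: [-5.6, -4.4, 5.8]
gripper_width: -0.002
```

```bash
python3 st.py
```

```text
28.27 [ 0.4631 -0.1698  0.0253] q6 2.26 rad 0.0559 phi -136.9 yaw+180 -137.8 Frad 7.1 F [-5.6 -4.4  5.8]
```

Emit:
jog_arm(increments=[[[0.105,-0.105,0],[0,0,1],0],[[0.11,-0.085,0],[0,0,1],0],[[0.12,-0.08,0],[0,0,1],0],[[0.125,-0.065,0],[0,0,1],0],[[0.135,-0.05,0],[0,0,1],0]])

```text
time: 28.68
position: [0.4885, -0.1855, 0.0257]
ee_rot: [0.808, 0.589, -0.001, 0.0]
force: [-3.4, -6.8, 2.2]
gripper_width: 0.003
```

```bash
python3 st.py
python3 - <<'E'
from h import *
f=bot.grab_frame('wrist'); cv2.imwrite("pics/w11.png",f[:,:,::-1])
E
```

```text
28.68 [ 0.4885 -0.1855  0.0257] q6 2.82 rad 0.056 phi -106.1 yaw+180 -107.8 Frad 7.5 F [-3.4 -6.8  2.2]
```

View pics/w11.png

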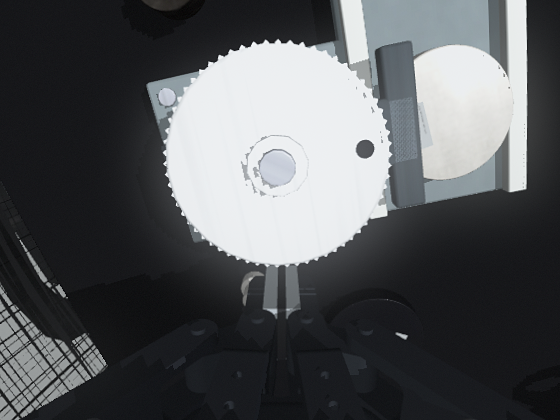

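Run:
```python
from h import *
c=cam('wrist');p=plane(c,365,149,.062);d=p[:2]-[.504,-.1318];print(p,np.linalg.norm(d),np.degrees(np.arctan2(d[1],d[0]))+6)
import numpy as np
th=np.radians(-6.0);
F=lambda x,y:np.array([.504+x*np.cos(th)-y*np.sin(th),-.1318+x*np.sin(th)+y*np.cos(th)])
print('block',F(84,0) if 0 else F(.084,0),'stop',F(.084,.122),'behind',F(.084,-.06),'open end',F(.084,-.048))
print(bot.observe()['time'])
```

```text
[ 0.53816462 -0.13616004  0.062     ] 0.034441711373024625 -1.272689784993223
block [ 0.58753984 -0.14058039] stop [ 0.60029231 -0.01924872] behind [ 0.58126813 -0.2002517 ] open end [ 0.58252247 -0.18831744]
28.7333
```

Run:
```python
from h import *
A=np.eye(4);A[:3,:3]=R.from_quat([ 9.99998941e-01,-1.12150166e-03,-9.22446909e-04,9.17727589e-05]).as_matrix();A[:3,3]=[ 0.4985439,-0.10413052,0.32198878]
K,k,_=cam('wrist');c=(K,k,A@bot.camera_model('wrist')['T_tool_cam'])
for u,v in((400,140),(378,140),(424,140),(400,115),(400,165)): print(plane(c,u,v,.013)[:2].round(4))
th=np.radians(-6.0);F=lambda x,y:np.array([.504+x*np.cos(th)-y*np.sin(th),-.1318+x*np.sin(th)+y*np.cos(th)])
for y in(-.07,-.065,-.03,.03,.045): print(y,F(.088,y).round(4))
```

```text
[ 0.5217 -0.2645]
[ 0.5216 -0.2345]
[ 0.5218 -0.2974]
[ 0.5546 -0.2612]
[ 0.4875 -0.2679]
-0.07 [ 0.5842 -0.2106]
-0.065 [ 0.5847 -0.2056]
-0.03 [ 0.5884 -0.1708]
0.03 [ 0.5947 -0.1112]
0.045 [ 0.5962 -0.0962]
```

Emit:
jog_arm(increments=[[[-0.065,-0.19,0],[0,0,0],0],[[-0.065,-0.19,0.5],[0,0,0],0],[[0,0,0.9],[0,0,-1],0],[[0.25,-0.03,0],[0,0,-1],0],[[0.25,-0.03,0],[0,0,-1],0],[[0.25,-0.03,0],[0,0,-1],0],[[0.25,-0.03,0],[0,0,-1],0],[[0.25,-0.03,0],[0,0,-1],0],[[0.25,-0.03,0],[0,0,-1],0],[[0.25,-0.03,0],[0,0,-1],0],[[0.25,-0.03,0],[0,0,-1],0],[[0.25,0,0],[0,0,-1],0],[[0.25,0,0],[0,0,-1],0],[[0,0,0],[0,0,-1],0],[[0,0,0],[0,0,-1],0],[[0,0,0],[0,0,0],0]])

```text
time: 30.07
position: [0.5843, -0.2093, 0.0813]
ee_rot: [0.998, -0.055, 0.001, -0.0]
force: [-0.2, -0.5, -0.9]
gripper_width: -0.0
```

Run:
```python
from h import *
o=bot.observe();x=R.from_quat(o['ee_rot']).as_matrix()[:2,0];print(o['position'],o['force'],np.degrees(np.arctan2(x[1],x[0])),o['joints'])
f=bot.grab_frame('wrist'); cv2.imwrite("pics/w12.png",f[:,:,::-1])
```

```text
[ 0.58425763 -0.20925107  0.08128712] [-0.20221176 -0.48472728 -0.91748397] -6.319525338605563 [-2.97841434e-02  3.70178649e-01 -2.69238635e-01 -1.26627085e-04
 -9.29926373e-01  1.49035974e+00]
```

View pics/w12.png

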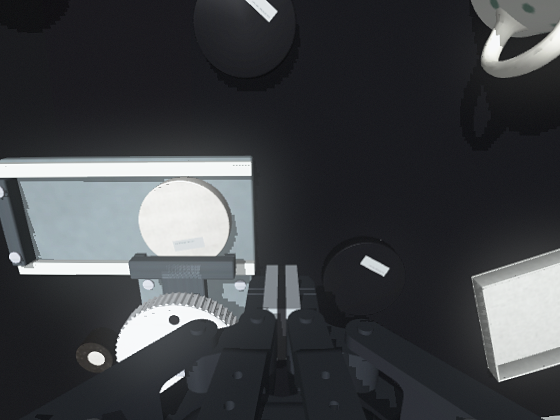

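Emit:
jog_arm(increments=[[[0,0,-0.7],[0,0,0],0],[[0,0,-0.7],[0,0,0],0],[[0,0,-0.6],[0,0,0],0],[[0,0,-0.1],[0,0,0],0],[[0,0,0],[0,0,0],0]])

```text
time: 30.53
position: [0.5826, -0.2094, -0.0046]
ee_rot: [0.999, -0.05, -0.001, 0.0]
force: [-0.1, -0.3, 1.0]
gripper_width: -0.0
```

Run:
```python
from h import *
f=bot.grab_frame('side'); cv2.imwrite("pics/s13.png",cv2.resize(f[190:270,200:310,::-1],None,fx=7,fy=7,interpolation=2))
o=bot.observe();p=o['position'];print(p,o['force'])
c=cam('side');print(((proj(c,[[p[0],p[1],z] for z in(0,.01,.02,.03)]+[[p[0]+.011,p[1],.02],[p[0]-.011,p[1],.02]])-[200,190])*7).round())
```

```text
[ 0.58388059 -0.2095277  -0.00300403] [ 0.59786095 -0.00469328  0.94410559]
[[398. 571.]
 [397. 549.]
 [396. 527.]
 [394. 504.]
 [427. 527.]
 [365. 526.]]
```

View pics/s13.png

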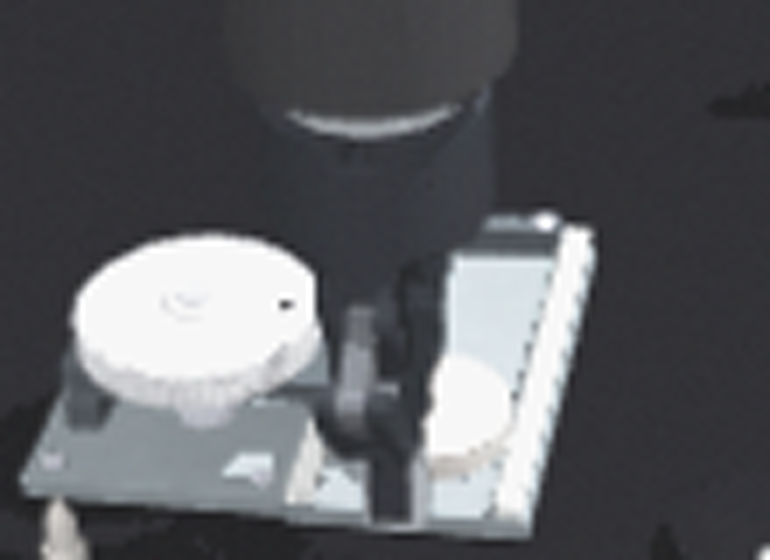

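Emit:
jog_arm(increments=[[[0,0,-0.1],[0,0,0],0],[[0,0,-0.08],[0,0,0],0],[[0,0,0],[0,0,0],0],[[0.01,0.1,0],[0,0,0],0],[[0.01,0.1,0],[0,0,0],0],[[0,0,0],[0,0,0],0]])

```text
time: 31.08
position: [0.5848, -0.2007, -0.0102]
ee_rot: [0.999, -0.051, 0.0, 0.0]
force: [-0.3, 0.5, -0.5]
gripper_width: 0.004
```

Emit:
jog_arm(increments=[[[0.01,0.05,0],[0,0,0],0],[[0,0.05,0],[0,0,0],0],[[0.01,0.05,0],[0,0,0],0],[[0,0.05,0],[0,0,0],0]])

```text
time: 31.42
position: [0.5854, -0.1932, -0.0107]
ee_rot: [0.999, -0.051, 0.0, 0.0]
force: [-0.4, 0.4, -0.4]
gripper_width: 0.001
```

Emit:
jog_arm(increments=[[[0.01,0.05,0],[0,0,0],0],[[0,0.05,0],[0,0,0],0],[[0.01,0.05,0],[0,0,0],0],[[0,0.05,0],[0,0,0],0]])

```text
time: 31.75
position: [0.5861, -0.1852, -0.0107]
ee_rot: [0.999, -0.051, -0.0, 0.0]
force: [1.3, -0.0, 0.3]
gripper_width: 0.002
```

Run:
```python
from h import *
o=bot.observe();print(o['position'],o['force'],o['time'])
f=bot.grab_frame('wrist'); cv2.imwrite("pics/w14.png",f[:,:,::-1])
```

```text
[ 0.58613847 -0.18522471 -0.01071957] [ 1.25858828 -0.01465358  0.31674202] 31.75
```

View pics/w14.png

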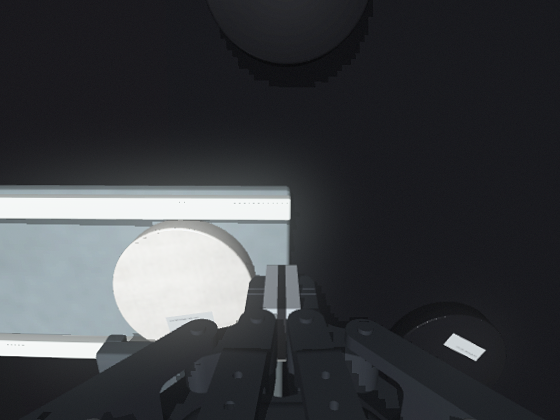

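Emit:
jog_arm(increments=[[[0.01,0.05,0],[0,0,0],0],[[0,0.05,0],[0,0,0],0],[[0.01,0.05,0],[0,0,0],0],[[0,0.05,0],[0,0,0],0]])

```text
time: 32.13
position: [0.5869, -0.1774, -0.0107]
ee_rot: [0.999, -0.051, -0.0, 0.0]
force: [0.9, -1.3, 0.1]
gripper_width: -0.0
```

Emit:
jog_arm(increments=[[[0.01,0.05,0],[0,0,0],0],[[0,0.05,0],[0,0,0],0],[[0.01,0.05,0],[0,0,0],0],[[0,0.05,0],[0,0,0],0]])

```text
time: 32.47
position: [0.5877, -0.1693, -0.0107]
ee_rot: [0.999, -0.051, -0.0, 0.0]
force: [-0.2, -1.1, -0.2]
gripper_width: 0.003
```

Emit:
jog_arm(increments=[[[0.01,0.05,0],[0,0,0],0],[[0,0.05,0],[0,0,0],0],[[0.01,0.05,0],[0,0,0],0],[[0,0.05,0],[0,0,0],0]])

```text
time: 32.8
position: [0.5885, -0.1612, -0.0107]
ee_rot: [0.999, -0.051, 0.0, 0.0]
force: [0.7, -0.8, -0.5]
gripper_width: 0.0
```

Run:
```python
from h import *
o=bot.observe();print(o['position'],o['force'],o['time'])
f=bot.grab_frame('wrist'); cv2.imwrite("pics/w15.png",f[:,:,::-1])
```

```text
[ 0.58854204 -0.16122198 -0.01069853] [ 0.674507   -0.78048783 -0.50047347] 32.8
```

View pics/w15.png

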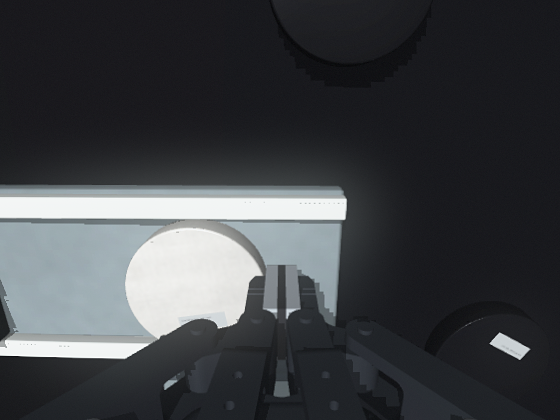

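Emit:
jog_arm(increments=[[[0.01,0.06,0],[0,0,0],0],[[0,0.06,0],[0,0,0],0],[[0.01,0.06,0],[0,0,0],0],[[0,0.06,0],[0,0,0],0],[[0.01,0.06,0],[0,0,0],0],[[0.01,0.06,0],[0,0,0],0],[[0,0.06,0],[0,0,0],0],[[0.01,0.06,0],[0,0,0],0],[[0,0.06,0],[0,0,0],0],[[0.01,0.06,0],[0,0,0],0]])

```text
time: 33.68
position: [0.5908, -0.1372, -0.0107]
ee_rot: [0.999, -0.051, -0.0, -0.0]
force: [-0.1, -1.5, -1.0]
gripper_width: 0.0
```

Emit:
jog_arm(increments=[[[0.01,0.06,0],[0,0,0],0],[[0,0.06,0],[0,0,0],0],[[0.01,0.06,0],[0,0,0],0],[[0,0.06,0],[0,0,0],0],[[0.01,0.06,0],[0,0,0],0],[[0.01,0.06,0],[0,0,0],0],[[0,0.06,0],[0,0,0],0],[[0.01,0.06,0],[0,0,0],0],[[0,0.06,0],[0,0,0],0],[[0.01,0.06,0],[0,0,0],0]])

```text
time: 34.52
position: [0.5932, -0.1132, -0.0107]
ee_rot: [0.999, -0.051, -0.0, 0.0]
force: [0.1, -1.9, -0.9]
gripper_width: 0.003
```

Run:
```python
from h import *
o=bot.observe();print(o['position'],o['force'],o['time'])
f=bot.grab_frame('wrist'); cv2.imwrite("pics/w16.png",f[:,:,::-1])
```

```text
[ 0.59322369 -0.11319067 -0.01070897] [ 0.05184963 -1.89478225 -0.89320658] 34.5167
```

View pics/w16.png

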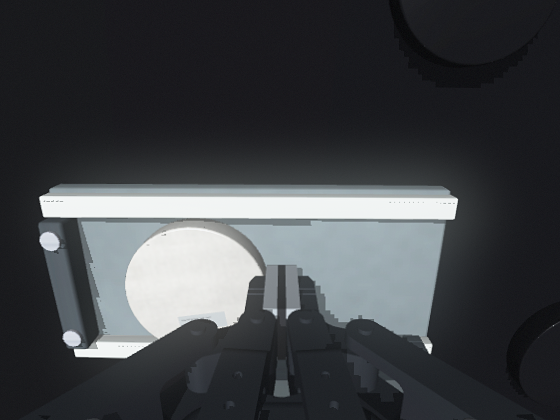

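Emit:
jog_arm(increments=[[[0.01,0.06,0],[0,0,0],0],[[0,0.06,0],[0,0,0],0],[[0.01,0.06,0],[0,0,0],0],[[0,0.06,0],[0,0,0],0]])

```text
time: 34.9
position: [0.5941, -0.1036, -0.0107]
ee_rot: [0.999, -0.051, 0.0, 0.0]
force: [-0.3, -1.3, -0.6]
gripper_width: -0.0
```

Emit:
jog_arm(increments=[[[0.01,0.03,0],[0,0,0],0],[[0,0.03,0],[0,0,0],0],[[0,0.03,0],[0,0,0],0]])

```text
time: 35.15
position: [0.5945, -0.1001, -0.0107]
ee_rot: [0.999, -0.051, -0.0, 0.0]
force: [-0.3, -1.6, 0.5]
gripper_width: -0.001
```

Emit:
jog_arm(increments=[[[0.01,0.03,0],[0,0,0],0],[[0,0.03,0],[0,0,0],0],[[0,0.03,0],[0,0,0],0]])

```text
time: 35.4
position: [0.5949, -0.0966, -0.0107]
ee_rot: [0.999, -0.051, 0.0, 0.0]
force: [-0.7, -1.2, -0.3]
gripper_width: 0.004
```

Run:
```python
from h import *
o=bot.observe();print(o['position'],o['force'],o['time'])
f=bot.grab_frame('wrist'); cv2.imwrite("pics/w17.png",f[:,:,::-1])
```

```text
[ 0.59490748 -0.09656921 -0.01068178] [-0.74506243 -1.22492967 -0.30035681] 35.4
```

View pics/w17.png

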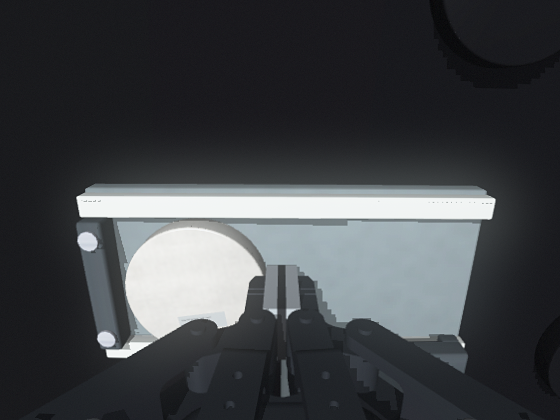

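Nearly there (no gap visible beyond a couple of mm). Creep until the force rises.

Emit:
jog_arm(increments=[[[0,0.025,0],[0,0,0],0],[[0,0.025,0],[0,0,0],0]])

```text
time: 35.62
position: [0.5949, -0.0946, -0.0107]
ee_rot: [0.999, -0.051, -0.0, 0.0]
force: [-0.7, -2.0, -0.5]
gripper_width: 0.003
```

Emit:
jog_arm(increments=[[[0.01,0.025,0],[0,0,0],0],[[0,0.025,0],[0,0,0],0]])

```text
time: 35.78
position: [0.5953, -0.0926, -0.0107]
ee_rot: [0.999, -0.051, 0.0, 0.0]
force: [0.8, -1.6, -0.1]
gripper_width: -0.001
```

Emit:
jog_arm(increments=[[[0,0.025,0],[0,0,0],0],[[0,0.02,0],[0,0,0],0]])

```text
time: 35.95
position: [0.5953, -0.0907, -0.0107]
ee_rot: [0.999, -0.051, 0.0, 0.0]
force: [-0.0, -1.6, -0.1]
gripper_width: -0.002
```

Emit:
jog_arm(increments=[[[0,0.025,0],[0,0,0],0],[[0.01,0.02,0],[0,0,0],0]])

```text
time: 36.12
position: [0.5952, -0.0895, -0.0107]
ee_rot: [0.999, -0.051, -0.0, 0.0]
force: [-0.7, -8.1, -0.2]
gripper_width: -0.002
```

Emit:
jog_arm(increments=[[[0,0.02,0],[0,0,0],0],[[0,0.02,0],[0,0,0],0]])

```text
time: 36.28
position: [0.5948, -0.0892, -0.0107]
ee_rot: [0.999, -0.051, -0.001, 0.001]
force: [-0.8, -15.3, 1.1]
gripper_width: 0.004
```

Run:
```python
from h import *
o=bot.observe();print(o['position'],o['force'],o['time'])
f=bot.grab_frame('wrist'); cv2.imwrite("pics/w18.png",cv2.resize(f[170:380,60:340,::-1],None,fx=2.8,fy=2.8))
```

```text
[ 0.59477581 -0.08915567 -0.01074353] [ -0.80625879 -15.31935027   1.06901697] 36.2833
```

View pics/w18.png

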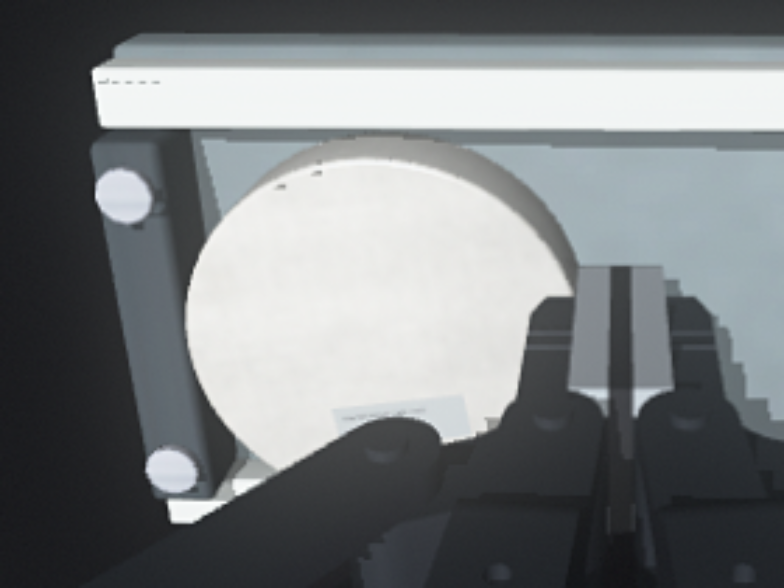

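Emit:
jog_arm(increments=[[[0,-0.05,0],[0,0,0],0],[[0,-0.1,0],[0,0,0],0],[[-0.02,-0.2,0],[0,0,0],0],[[0,0,0.5],[0,0,0],0],[[0,0,1],[0,0,0],0],[[0,0,1],[0,0,0],0],[[0,0,1],[0,0,0],0],[[0,0,1],[0,0,0],0],[[0,0,1],[0,0,0],0],[[0,0,1],[0,0,0],0],[[0,0,1],[0,0,0],0],[[-0.3,0,0],[0,0,0],0],[[0,0,0],[0,0,0],0],[[0,0,0],[0,0,0],0]])

```text
time: 37.5
position: [0.5826, -0.1014, 0.2898]
ee_rot: [0.999, -0.051, 0.001, -0.0]
force: [0.3, -0.6, -0.6]
gripper_width: 0.004
```

Run:
```python
from h import *
o=bot.observe();print(o['position'],o['force'],o['time'])
f=bot.grab_frame('wrist'); cv2.imwrite("pics/w19.png",f[:,:,::-1])
f=bot.grab_frame('side'); cv2.imwrite("pics/s19.png",f[:,:,::-1])
```

```text
[ 0.58264347 -0.10140937  0.2898215 ] [ 0.33544064 -0.61479577 -0.55300576] 37.5
```

View pics/w19.png

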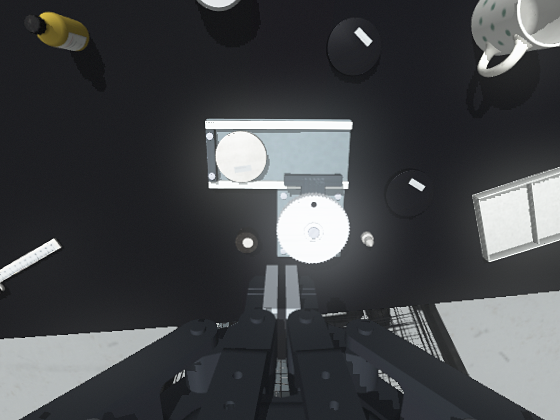

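View pics/s19.png

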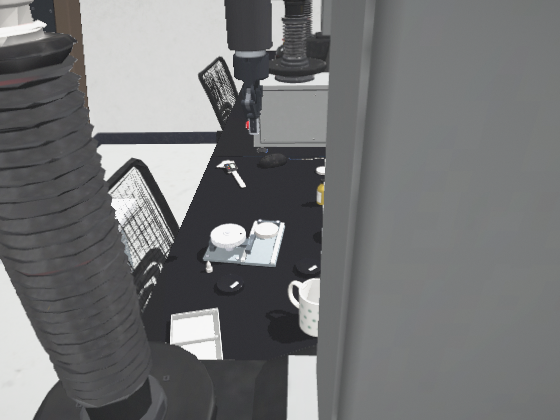

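Run:
```python
from h import *
c=cam('wrist');n=plane(c,313.3,228,.062);d=plane(c,313.5,205,.062)-n;b=plane(c,241,157,.023)
th=np.radians(-6.0);F=lambda x,y:np.array([.504+x*np.cos(th)-y*np.sin(th),-.1318+x*np.sin(th)+y*np.cos(th)])
print('nut',n,'dot',np.degrees(np.arctan2(d[1],d[0]))+6,'block-stop',np.linalg.norm(b[:2]-F(.084,.122)),b)
print(bot.observe()['qvel'].round(4)); print(bot.job_done())
```

```text
nut [ 0.50634765 -0.13263623  0.062     ] dot 1.3129640626829113 block-stop 0.033545254085312066 [ 0.59466707 -0.05231896  0.023     ]
[-0.0004  0.0146 -0.0019  0.0034 -0.0021 -0.0023]
the job is handed in; nothing more can be done
None
```

I rolled the nut about two turns anticlockwise, pushed the block to the end stop, and handed the job in after about 37.5 s of the 72 s allowed. No verdict was reported.

- **Nut:** I used three arcs with the shut fingertips, lifting and turning the wrist back between them. The pressing force read about 4–9 N, dropping to 0–4 N where contact thinned and reaching 12 N at most. The fingertip slipped some 15–20° in the first two arcs, and I allowed for this from the dot on the nut. The last view puts the dot about 1° from two turns on its scale (roughly 12.5–12.6 rad). The limits are 11.6–14.2 rad.
- **Block:** It slid along the channel at about 1–2 N. I pressed it against the stop with 15 N, then backed off and lifted clear. The last view puts it 33.5 mm from the stop point, against a limit of 37 mm. It looks flat in the picture.
- **Other things on the bench:** The mount, indenter, caliper, tray, mug and oil bottle look undisturbed in the last pictures. I compared these by eye, not by measurement. The swab jar was only partly in view.
- **One disagreement:** With the fingers shut, the real fingertips sat about 25 mm above the stated tool point. My first approach therefore passed over the nut without touching it. I corrected the height from the side camera and the contact force.

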